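# Put the tumblers away in the cup holder and set its keeper

## Task

Put the practice-room tumblers away: slide the keeper fully back along its track to clear the cup holder, then stack all the tumblers in the holder upright, lowering the first into the holder and each of the others into the one before, gently, so that each just rests on the taper and is never dropped or pressed in tight. When all are in, slide the keeper in again until its grip post is level with the brass pointer, and leave the harmonica, jar and metronome where they stand.

Things in the scene. Friction and masses are not known exactly. Their poses are not given: they have to be found in the camera images.
- tumbler_a_mid (a point): white plastic tumbler, open on top, 100 mm high, 90 g; 3 to 5 are present, all alike. Outside: 46 mm foot widening evenly to 66 mm at 88 mm height, then a straight 66 mm lip; inside tapers alike to 61 mm at the rim. This point: on its axis, 50 mm above its underside; z up out of the mouth. Lowered freely into another it rests on the taper with this point 32 mm above the other's
- tumbler_b_mid (a point): white plastic tumbler, open on top, 100 mm high, 90 g; 3 to 5 are present, all alike. Outside: 46 mm foot widening evenly to 66 mm at 88 mm height, then a straight 66 mm lip; inside tapers alike to 61 mm at the rim. This point: on its axis, 50 mm above its underside; z up out of the mouth. Lowered freely into another it rests on the taper with this point 32 mm above the other's
- tumbler_c_mid (a point): white plastic tumbler, open on top, 100 mm high, 90 g; 3 to 5 are present, all alike. Outside: 46 mm foot widening evenly to 66 mm at 88 mm height, then a straight 66 mm lip; inside tapers alike to 61 mm at the rim. This point: on its axis, 50 mm above its underside; z up out of the mouth. Lowered freely into another it rests on the taper with this point 32 mm above the other's
- tumbler_d_mid (a point): white plastic tumbler, open on top, 100 mm high, 90 g; 3 to 5 are present, all alike. Outside: 46 mm foot widening evenly to 66 mm at 88 mm height, then a straight 66 mm lip; inside tapers alike to 61 mm at the rim. This point: on its axis, 50 mm above its underside; z up out of the mouth. Lowered freely into another it rests on the taper with this point 32 mm above the other's
- tumbler_e_mid (a point): white plastic tumbler, open on top, 100 mm high, 90 g; 3 to 5 are present, all alike. Outside: 46 mm foot widening evenly to 66 mm at 88 mm height, then a straight 66 mm lip; inside tapers alike to 61 mm at the rim. This point: on its axis, 50 mm above its underside; z up out of the mouth. Lowered freely into another it rests on the taper with this point 32 mm above the other's
- holder_mouth (a point): rim centre of the fixed steel cup holder, an upright tapered sleeve (rim 58 mm inside, 67 mm outside, 77 mm above the ledge) on a wooden base board 120 x 290 x 12 mm. z up; y runs along the board, from the holder to the far end of the keeper's track. A tumbler lowered freely into it rests on the taper with its own point 5 mm below this one
- keeper_grip (a point): on the axis of the keeper's upright grey grip post, 14 mm below its top, 126 mm above the ledge. Post: 28 mm across the track (x), 18 mm along it (y). A tongue 24 mm wide, 6 mm thick reaches 95 mm from the post towards the holder (-y), its top 27 mm below this point. Axes as holder_mouth; lies at x = 0, y = 90 mm + joint value from it
- keeper (a joint): keeper's position on its track in m: 0 = innermost (tongue across the holder's mouth, 15 mm above its rim), 0.12 = fully back against the end stop. Slides along y of holder_mouth with about 1.5 N friction and stays where it is left
- pointer_tip (a point): tip of the fixed brass pointer, a tab 14 mm high on the base board beside the track, tip facing the track (its x), 19 mm above the ledge. Its place along the track varies. The keeper is on the mark when its post's centre is level with the tip along the track (y of holder_mouth, also this point's y)
- harmonica: bystander: steel and wood harmonica, 102 x 28 x 22 mm, lying on the ledge; origin at the centre of its underside, long side along its y
- jar: bystander: closed glass jar with a steel twist cap, 72 mm diameter, 95 mm high; origin at the centre of its underside
- metronome: bystander: small black plastic metronome 55 x 90 x 100 mm with a grey knob on the side away from the robot; origin at the centre of its underside

How it is judged:
By the outcome, as a careful person would: the job done as asked, in the order asked, and still so for the second after the job is handed in, with the robot touching nothing.
Of tumbler_a, tumbler_b, tumbler_c, tumbler_d, tumbler_e only 3 to 5 are there at a start; the rules pass over those that are not, and their reading is None.
At some moment in a run one of tumbler_a, tumbler_b, tumbler_c, tumbler_d, tumbler_e may be knocked a few centimetres aside while the robot is not near it.
It also fails if it takes over 210 s, if anything falls off the work surface, if the arm or the gripper's body presses on something with over 40 N, if the wrist force passes 120 N, or if a joint passes its speed limit or range.

## Robot

A 6-joint arm with a two-finger parallel gripper is mounted at the origin on the work surface. World frame = base frame: x ahead of the robot, y to its left, z up, the work surface at z = 0. Lengths are in m, angles in degrees, forces in N, time in s.
With the tool pointing down it reaches from about 0.35 to 0.875 m from the base axis. Payload 4.2 kg.
Tool frame: the origin (TCP) lies at the very end of the fingers, on their centre line; the grasp point (between the pads) lies 19 mm behind it (r.grip_point_offset is the distance from the TCP to the grasp point, in m); z points along the fingers, y is the line along which they close (so a half turn about z gives the same grasp; the last joint's range is limited). The gripper opens to 87 mm and grips with 3 to 60 N. Pads are 19 mm wide; open, the fingers measure 117 mm over their backs; the gripper's body (75 mm by 190 mm) begins 51 mm behind the grasp point.
Start: joints at [-61.902, 22.042, 0.453, 0, -68.411, -14.817], TCP at [0.144, -0.608, 0.223] pointing down, gripper open.
Joint ranges: [-179.83, 179.83], [-69.29, 118.12], [-61.27, 80.66], [-181.25, 117.63], [-171.15, -9.14], [-177.46, 177.46]. Speed limits (degrees/s): [159.86, 159.86, 180, 180, 180, 180].

## Interface

Orientations are given as a 3x3 rotation matrix whose columns are the frame's x, y, z axes.
In Python, from station import r, cams gives the robot as it stands. The module is installed in compiled form; this text tells all that it offers.
- The arm moves only by the shell command python3 -m handwheel 'ROWS'. ROWS is JSON, a list that holds one entry, the list of rows, each a list of 7 numbers: the turn, a rotation vector about the tool's x, y, z in units of 6 degrees (1.0 is 6 degrees), then the shift along the tool's x, y, z in m, then the finger opening in m, from 0 to 0.087. In form: [[[ax, ay, az, x, y, z, jaw], ...]]. A call has 1 to 12 rows; each row shifts and turns the commanded pose from where the row before left it, along the tool's axes as they then stand; what a row does not reach is not made up. A row lasts 1/10 s, in which the tool goes at most 50 mm and 8.59 degrees, less where a joint would pass 70% of its speed; a pose out of reach is approached as far as the arm can. A call with a gripper value outside its range is refused whole. The fingers move at their own pace and stop on an object; the grip force is fixed at half the most. Time passes only in rows, so rows that do not move let the fingers close. It gives the time, the measured TCP pose, the force, the opening and the grip force at its end, in the units of the state.
- r.sense(): the state, without advancing time (a new reading comes with each control period).
- cams.capture(name): name is "scene" or "top" or "wrist"; returns the picture (420x560x3 uint8, red, green, blue); there is no depth.
- cams.get_calibration(name): a dict with "camera_matrix" (3x3 intrinsics, pixels), "rvec" (rotation vector, rad) and "tvec" (3), from world to camera coordinates, as OpenCV has them; the wrist camera has in their place "T_tool_cam" (4x4, takes a point from camera to tool coordinates, whose origin is the TCP and whose axes are the flange's). Camera axes: x right, y down, z forward; pixel columns grow to the right and rows downward; lengths in m; the calibration is good to about 2 mm. A picture is of the moment at which its call begins: read the wrist's pose just before it. get_calibration takes no time and is no camera call.
- r.finish_job(): hands the job in; it is judged then, once.
The state is a dict: "time_s": time; "joints": joint angles; "joint_velocities": joint speeds; "effort": joint torques, N m; "tcp_pos": TCP position; "ee_rot": TCP orientation; "wrist_force": force on the tool from outside, world axes, zero at the start; "moment": the same for the moment, N m; "gripper_width": opening from 0.0 (shut) to 1.0 (fully open); "gripper_force": force on a finger pad.
Only numpy, scipy, OpenCV 4.12 (cv2) and the standard library are available. Lean on these libraries where they do the work, as an engineer would, in place of code of your own. Each camera call takes 0.05 s, during which the arm holds its last target. There are 200 camera calls.

## Working session

There is one attempt and no reset: what is moved stays moved. The work goes in short steps, Python scripts to look and compute and a shell command to move; the robot and the scene stay as the last step left them, time stands still between calls to the robot, and variables do not carry over. Pictures are saved under pics/ and viewed, at most 14 in all, crops included, and the job is handed in when it is done.

```bash
mkdir -p pics; ls; cat > h.py <<'E'
import numpy as np, cv2
from station import r, cams
def cal(n):
    c=cams.get_calibration(n); K=np.array(c["camera_matrix"],float)
    if n=="wrist":
        s=r.sense(); T=np.array(c["T_tool_cam"]); R=np.array(s["ee_rot"]); p=np.array(s["tcp_pos"])
        Rc=R@T[:3,:3]; o=R@T[:3,3]+p
    else:
        Rw=cv2.Rodrigues(np.array(c["rvec"],float))[0]; Rc=Rw.T; o=-Rw.T@np.array(c["tvec"],float).ravel()
    return K,Rc,o
def ray(C,u,v):
    K,Rc,o=C; return o,Rc@np.linalg.solve(K,[u,v,1.])
def plane(C,u,v,z):
    o,d=ray(C,u,v); return o+d*(z-o[2])/d[2]
def proj(C,p):
    K,Rc,o=C; q=K@(Rc.T@(np.array(p)-o)); return q[:2]/q[2]
def tri(*obs):
    A=np.zeros((3,3));b=np.zeros(3)
    for C,u,v in obs:
        o,d=ray(C,u,v); d=d/np.linalg.norm(d); M=np.eye(3)-np.outer(d,d); A+=M;b+=M@o
    return np.linalg.solve(A,b)
def snap(n,f):
    C=cal(n); im=cams.capture(n); cv2.imwrite(f"pics/{f}.png",im[:,:,::-1]); return C,im
E
python3 - <<'E'
from h import *
np.set_printoptions(precision=3,suppress=True)
for n in("scene","top","wrist"):
    C,im=snap(n,n+"0"); print(n,C[2],C[1][:,2],C[0][0,0])
s=r.sense(); print(s); print(np.array(cams.get_calibration("wrist")["T_tool_cam"]))
E
```

```text
pics
scene [1.039 0.523 0.822] [-0.407 -0.564 -0.718] 438.07028104618485
top [ 0.531 -0.061  1.23 ] [ 0.075 -0.015 -0.997] 501.3647164154725
wrist [ 0.076 -0.623  0.384] [ 0.247  0.059 -0.967] 350.39453007325795
{'time_s': 0.15, 'joints': array([-61.903,  22.082,   0.4  ,  -0.019, -68.412, -14.815]), 'joint_velocities': array([-0.072, -0.167,  0.165,  0.074, -0.07 ,  0.089]), 'effort': array([ -0.   , -39.105,  18.759,   4.222,   0.012,  -0.   ]), 'tcp_pos': array([ 0.143, -0.608,  0.222]), 'ee_rot': array([[-0.973, -0.23 , -0.001],
       [-0.23 ,  0.973,  0.002],
       [ 0.   ,  0.002, -1.   ]]), 'wrist_force': array([0.334, 0.403, 0.915]), 'moment': array([ 0.003, -0.044, -0.02 ]), 'gripper_force': 0.0, 'gripper_width': 0.9991880012171298}
[[ 0.    -0.967 -0.254  0.07 ]
 [ 1.     0.001 -0.002  0.001]
 [ 0.002 -0.254  0.967 -0.162]
 [ 0.     0.     0.     1.   ]]
```

View pics/scene0.png

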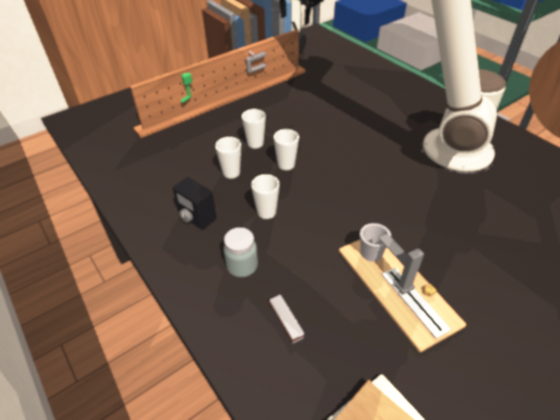

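View pics/top0.png

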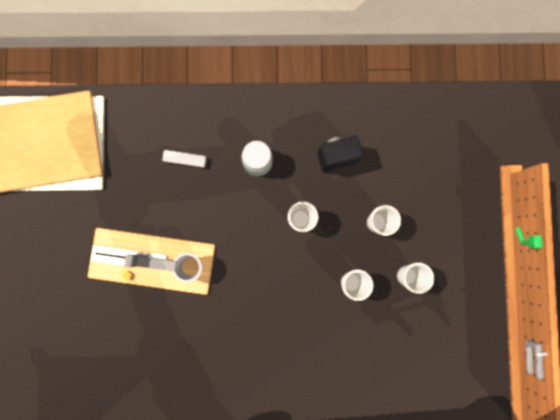

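The scene shows four white tumblers, a metronome, jar and harmonica, and the holder board. In the top view the tumblers are at about (303,217), (384,221), (357,285) and (416,278), the holder mouth at (187,267), the post at (137,261) and the brass pointer at (128,275).

```bash
cat > meas.py <<'E'
from h import *
np.set_printoptions(precision=4,suppress=True)
def tumblers(C,im,zr=0.1,roi=None):
    hsv=cv2.cvtColor(im,cv2.COLOR_RGB2HSV); m=((hsv[...,1]<60)&(hsv[...,2]>90)).astype(np.uint8)*255
    out=[]
    for c in cv2.findContours(m,cv2.RETR_EXTERNAL,cv2.CHAIN_APPROX_NONE)[0]:
        a=cv2.contourArea(c)
        if 400<a<2500:
            x,y,w,h=cv2.boundingRect(c); out.append((x,y,w,h,a))
    return m,out
E
python3 - <<'E'
from meas import *
im=cv2.imread("pics/top0.png")[:,:,::-1]; C=cal("top")
m,o=tumblers(C,im)
for b in o: print(b, plane(C,b[0]+b[2]/2,b[1]+b[3]/2,0.1))
hsv=cv2.cvtColor(np.ascontiguousarray(im),cv2.COLOR_RGB2HSV)
# board
b=((hsv[...,0]>10)&(hsv[...,0]<30)&(hsv[...,1]>70)&(hsv[...,2]>120)).astype(np.uint8); b[:215]=0;b[310:]=0;b[:,250:]=0
pts=np.argwhere(b)[:,::-1].astype(np.int32)
rc=cv2.minAreaRect(pts); box=cv2.boxPoints(rc); print(rc)
P=np.array([plane(C,*q,0.012) for q in box]); print(P, np.linalg.norm(P[1]-P[0]),np.linalg.norm(P[2]-P[1]))
for q,z in (((187,267),.077),((137,261),.14),((128,275),.019)): print(plane(C,*q,z))
print("other", plane(C,257,157,.095),plane(C,341,153,.1),plane(C,185,159,.022))
c1=cv2.resize(im[215:310,80:235],None,fx=5,fy=5,interpolation=cv2.INTER_CUBIC)[:,:,::-1]
cv2.imwrite("pics/c1.png",c1)
s=cv2.imread("pics/scene0.png")
cv2.imwrite("pics/c2.png",cv2.resize(s[210:350,330:480],None,fx=4,fy=4,interpolation=cv2.INTER_CUBIC))
E
```

```text
(340, 268, 34, 34, 845.5) [ 0.4474 -0.2547  0.1   ]
(396, 262, 39, 33, 931.5) [ 0.4599 -0.3867  0.1   ]
(91, 245, 111, 38, 1789.0) [0.5012 0.2154 0.1   ]
(366, 204, 36, 33, 858.5) [ 0.5913 -0.3198  0.1   ]
(286, 200, 33, 33, 800.5) [ 0.6028 -0.1353  0.1   ]
(26, 177, 78, 15, 580.5) [0.6824 0.3996 0.1   ]
(161, 149, 46, 19, 552.0) [0.7385 0.1317 0.1   ]
(240, 139, 32, 37, 890.5) [ 0.7389 -0.0318  0.1   ]
((150.5500030517578, 260.6500244140625), (123.17798614501953, 52.60873794555664), 8.130102157592773)
[[0.4677 0.3818 0.012 ]
 [0.5926 0.3657 0.012 ]
 [0.5463 0.0715 0.012 ]
 [0.4217 0.0899 0.012 ]] 0.1258710353351841 0.2978252549529261
[0.4925 0.129  0.077 ]
[0.509  0.2261 0.14  ]
[0.4736 0.2792 0.019 ]
other [ 0.7409 -0.034   0.095 ] [ 0.747 -0.226  0.1  ] [0.7516 0.1426 0.022 ]
```

View pics/c1.png

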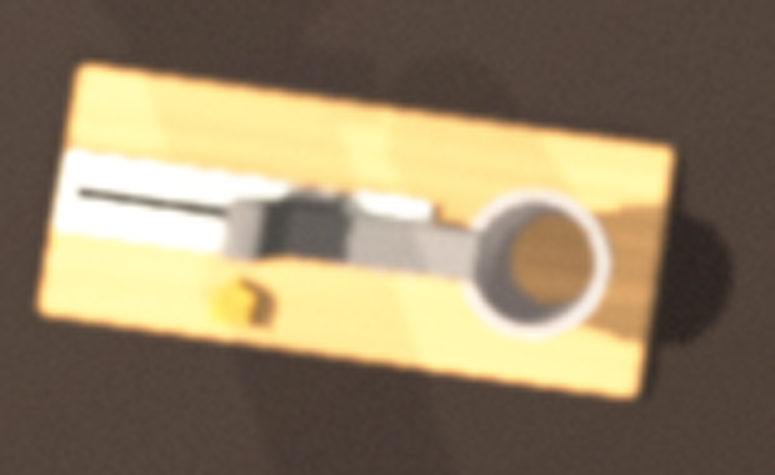

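View pics/c2.png

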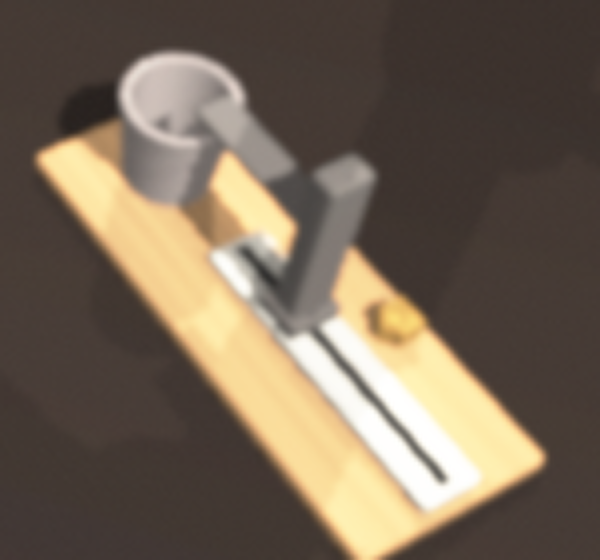

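The crops show the tongue tip at the holder's near rim, so the keeper is part-way in. The post top is at crop (248,229), which is px (129.6,260.8). The holder rim centre is about (188.2,267.6) and the brass pointer about (127,275).

```bash
cat >> h.py <<'E'
def goto(p,yaw=None):
    """tool-frame delta to world TCP p; yaw = world angle of tool y (deg)"""
    s=r.sense(); R=np.array(s["ee_rot"]); a=np.degrees(np.arctan2(R[1,1],R[0,1]))
    if yaw is not None: print("turn units about z", ((a-yaw+180)%360-180)/6)
    print("shift",R.T@(np.array(p)-np.array(s["tcp_pos"])), "yaw",a,"t",s["time_s"])
E
python3 - <<'E'
from h import *
np.set_printoptions(precision=4,suppress=True)
C=cal("top")
H=plane(C,188.2,267.6,.077); G=plane(C,129.6,260.8,.14); Pn=plane(C,127,275,.015)
print(H,G,Pn); d=(G-H)[:2]; print(np.linalg.norm(d), np.degrees(np.arctan2(d[0],d[1])))
cr=lambda x,y:(80+x/5-.4,215+y/5-.4)
for e in (((85,65),(673,148)),((40,315),(638,397)),((85,65),(40,315)),((673,148),(638,397)),((80,191),(225,212))):
    a,b=[plane(C,*cr(*q),.012)[:2] for q in e]; v=b-a; print(a,b,np.linalg.norm(v),np.degrees(np.arctan2(v[0],v[1])))
goto([.45,-.25,.25],171)
E
```

```text
[0.4911 0.1262 0.077 ] [0.5097 0.242  0.14  ] [0.4735 0.2827 0.015 ]
0.11721712201475301 9.138811250566548
[0.5883 0.3577] [0.5442 0.074 ] 0.2871045815109593 -171.15902552650905
[0.4686 0.3777] [0.4251 0.0914] 0.28958088712645114 -171.3655822971582
[0.5883 0.3577] [0.4686 0.3777] 0.12142213944713591 -80.52531507101725
[0.5442 0.074 ] [0.4251 0.0914] 0.12037606594819036 -81.69758844708136
[0.5276 0.3593] [0.5165 0.2897] 0.07053595127639975 -170.94530510116917
turn units about z -11.28747670109482
shift [-0.3805  0.278  -0.0279] yaw 103.27513979343108 t 0.15
```

```bash
python3 -m handwheel '[[[0,0,-1.255,0,0,0,0.087],[0,0,-1.255,0,0,0,0.087],[0,0,-1.255,0,0,0,0.087],[0,0,-1.255,0,0,0,0.087],[0,0,-1.255,0,0,0,0.087],[0,0,-1.255,0,0,0,0.087],[0,0,-1.255,0,0,0,0.087],[0,0,-1.255,0,0,0,0.087],[0,0,-1.26,0,0,0,0.087]]]'
python3 -m handwheel '[[[0,0,0,-0.04,-0.025,-0.003,0.087],[0,0,0,-0.04,-0.025,-0.003,0.087],[0,0,0,-0.04,-0.025,-0.003,0.087],[0,0,0,-0.04,-0.025,-0.003,0.087],[0,0,0,-0.04,-0.025,-0.003,0.087],[0,0,0,-0.04,-0.025,-0.003,0.087],[0,0,0,-0.04,-0.025,-0.003,0.087],[0,0,0,-0.04,-0.025,-0.003,0.087],[0,0,0,-0.04,-0.025,-0.003,0.087],[0,0,0,-0.04,-0.025,-0.003,0.087]]]'
python3 - <<'E'
from h import *
np.set_printoptions(precision=4,suppress=True)
goto([.5097,.242,.2],171.1); print(r.sense()["tcp_pos"],r.sense()["joints"])
E
```

```text
time_s: 1.05
tcp_pos: [0.1435, -0.608, 0.2221]
ee_rot: [[-0.15, -0.989, -0.0], [-0.989, 0.15, 0.001], [-0.001, 0.0, -1.0]]
wrist_force: [1.0, 0.1, -0.0]
gripper_width: 0.997
gripper_force: 0.0
time_s: 2.05
tcp_pos: [0.4534, -0.25, 0.2527]
ee_rot: [[-0.155, -0.988, -0.0], [-0.988, 0.155, 0.0], [-0.0, 0.0, -1.0]]
wrist_force: [0.9, -0.4, 0.5]
gripper_width: 1.006
gripper_force: 0.0
turn units about z -0.0014474169844855094
shift [-0.4948  0.0205  0.0527] yaw 171.09131549809308 t 2.05
[ 0.4534 -0.25    0.2527] [-10.9043  10.31   -11.5769  -0.0073 -68.1151   1.9983]
```

```bash
python3 -m handwheel '[[[0,0,0,-0.045,0.0019,0,0.087],[0,0,0,-0.045,0.0019,0,0.087],[0,0,0,-0.045,0.0019,0,0.087],[0,0,0,-0.045,0.0019,0,0.087],[0,0,0,-0.045,0.0019,0,0.087],[0,0,0,-0.045,0.0019,0,0.087],[0,0,0,-0.045,0.0019,0,0.087],[0,0,0,-0.045,0.0019,0,0.087],[0,0,0,-0.045,0.0019,0,0.087],[0,0,0,-0.045,0.0019,0,0.087],[0,0,0,-0.045,0.0019,0,0.087],[0,0,0,0,0,0,0.087]]]'
python3 - <<'E'
from h import *
np.set_printoptions(precision=4,suppress=True)
C,im=snap("wrist","w1"); goto([.5097,.242,.107],171.1); print(proj(C,[.5097,.242,.14]),proj(C,[.4911,.1262,.077]),proj(C,[.4735,.28,.019]))
E
```

```text
time_s: 3.25
tcp_pos: [0.5089, 0.2448, 0.2514]
ee_rot: [[-0.15, -0.989, -0.0], [-0.989, 0.15, 0.0], [-0.0, 0.0, -1.0]]
wrist_force: [-0.5, -0.3, -0.3]
gripper_width: 0.996
gripper_force: 0.0
turn units about z 0.02770267585140118
shift [ 0.0003 -0.0016  0.1444] yaw 171.2662160551084 t 3.3
[279.4268 204.1649] [280.7223  59.9178] [315.782  206.6887]
```

View pics/w1.png

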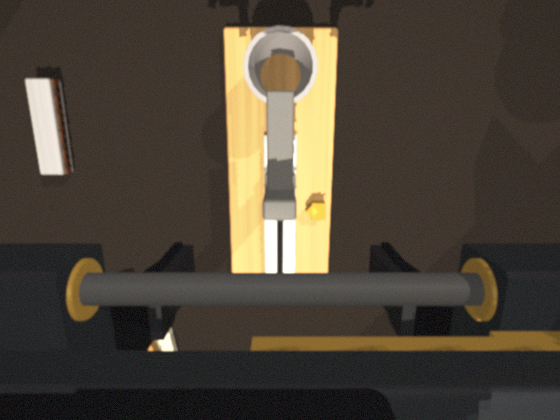

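The wrist view is aligned with the board. The post top is at (280,209), the holder rim centre near (280,65), and the pointer at (316,210). I'll descend and grip the post.

```bash
python3 -m handwheel '[[[0,0,0,-0.002,-0.0016,0.03,0.087],[0,0,0,0,0,0.03,0.087],[0,0,0,0,0,0.03,0.087],[0,0,0,0,0,0.03,0.087],[0,0,0,0,0,0.024,0.087],[0,0,0,0,0,0,0.087],[0,0,0,0,0,0,0],[0,0,0,0,0,0,0],[0,0,0,0,0,0,0],[0,0,0,0,0,0,0],[0,0,0,0,0,0,0],[0,0,0,0,0,0,0]]]'
python3 -m handwheel '[[[0,0,0,-0.01,0,0,0],[0,0,0,-0.01,0,0,0],[0,0,0,-0.01,0,0,0],[0,0,0,-0.01,0,0,0],[0,0,0,-0.01,0,0,0],[0,0,0,-0.01,0,0,0],[0,0,0,-0.01,0,0,0],[0,0,0,-0.01,0,0,0],[0,0,0,0,0,0,0]]]'
```

```text
time_s: 4.5
tcp_pos: [0.5107, 0.2422, 0.1089]
ee_rot: [[-0.155, -0.988, 0.0], [-0.988, 0.155, 0.0], [-0.0, -0.0, -1.0]]
wrist_force: [0.5, -0.4, -1.0]
gripper_width: 0.537
gripper_force: 0.0
time_s: 5.4
tcp_pos: [0.5233, 0.3225, 0.1084]
ee_rot: [[-0.154, -0.988, 0.001], [-0.988, 0.154, 0.0], [-0.0, -0.0, -1.0]]
wrist_force: [0.0, -0.1, -0.2]
gripper_width: 0.002
gripper_force: 0.0
```

The fingers close slowly and I moved too early, so they shut behind the post. I'll open, go back and close again with enough time.

```bash
python3 -m handwheel '[[[0,0,0,0,0,0,0.087],[0,0,0,0,0,0,0.087],[0,0,0,0,0,0,0.087],[0,0,0,0,0,0,0.087],[0,0,0,0,0,0,0.087],[0,0,0,0,0,0,0.087],[0,0,0,0,0,0,0.087],[0,0,0,0,0,0,0.087],[0,0,0,0,0,0,0.087],[0,0,0,0,0,0,0.087],[0,0,0,0,0,0,0.087],[0,0,0,0,0,0,0.087]]]'
python3 - <<'E'
from h import *
C,im=snap("wrist","w2"); goto([.5110,.244,.107],171.1)
E
```

```text
time_s: 6.6
tcp_pos: [0.523, 0.3212, 0.1085]
ee_rot: [[-0.155, -0.988, -0.0], [-0.988, 0.155, -0.0], [0.0, 0.0, -1.0]]
wrist_force: [-0.5, 0.1, -0.5]
gripper_width: 0.969
gripper_force: 0.0
turn units about z -0.0028129186779940105
shift [ 0.07809775 -0.00011387  0.00157784] yaw 171.08312248793203 t 6.65
```

View pics/w2.png

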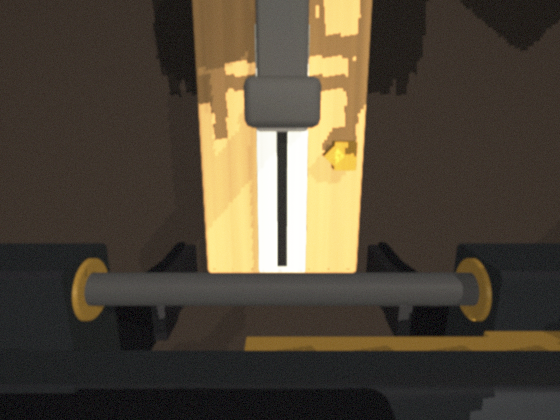

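The post stands untouched, its top centred at (282,103). The pointer tip is at (325,155), facing the track.

```bash
python3 - <<'E'
from h import *
np.set_printoptions(precision=4,suppress=True)
C=cal("wrist"); P=plane(C,282.5,103,.14);T=plane(C,326,155,.018);print(P,T); R=C[1]; y=np.array([.1547,.988,0]); print((T-P)@y); goto([P[0],P[1],.107])
E
python3 -m handwheel '[[[0,0,0,0.02,0,0,0.087],[0,0,0,0.02,0,0,0.087],[0,0,0,0.02,0,0,0.087],[0,0,0,0.017,0,0,0.087],[0,0,0,0,0,0,0.04],[0,0,0,0,0,0,0],[0,0,0,0,0,0,0],[0,0,0,0,0,0,0],[0,0,0,0,0,0,0],[0,0,0,0,0,0,0],[0,0,0,0,0,0,0],[0,0,0,0,0,0,0]]]'
python3 -m handwheel '[[[0,0,0,0,0,0,0],[0,0,0,0,0,0,0],[0,0,0,0,0,0,0],[0,0,0,0,0,0,0],[0,0,0,0,0,0,0]]]'
```

```text
[0.5107 0.2479 0.14  ] [0.4843 0.2828 0.018 ]
0.030352937897759433
shift [0.0743 0.0008 0.0016] yaw 171.08312248793203 t 6.65
time_s: 7.85
tcp_pos: [0.511, 0.2452, 0.1085]
ee_rot: [[-0.155, -0.988, -0.0], [-0.988, 0.155, -0.0], [0.0, 0.0, -1.0]]
wrist_force: [-0.2, -1.0, -0.5]
gripper_width: 0.351
gripper_force: 0.0
time_s: 8.35
tcp_pos: [0.5109, 0.2452, 0.1086]
ee_rot: [[-0.155, -0.988, -0.0], [-0.988, 0.155, 0.0], [-0.0, 0.0, -1.0]]
wrist_force: [-2.1, 0.7, 0.4]
gripper_width: 0.321
gripper_force: 30.0
```

Gripped at 28 mm. Pulling back.

```bash
python3 -m handwheel '[[[0,0,0,-0.01,0,0,0],[0,0,0,-0.01,0,0,0],[0,0,0,-0.01,0,0,0],[0,0,0,-0.01,0,0,0],[0,0,0,-0.01,0,0,0],[0,0,0,-0.01,0,0,0],[0,0,0,-0.01,0,0,0],[0,0,0,-0.01,0,0,0],[0,0,0,-0.003,0,0,0],[0,0,0,-0.002,0,0,0],[0,0,0,0,0,0,0]]]'
for i in 1; do python3 -m handwheel '[[[0,0,0,-0.002,0,0,0],[0,0,0,-0.001,0,0,0],[0,0,0,0,0,0,0]]]'|grep -E "tcp|force"; python3 -m handwheel '[[[0,0,0,-0.002,0,0,0],[0,0,0,-0.001,0,0,0],[0,0,0,0,0,0,0]]]'|grep -E "tcp|wrist"; done
```

```text
time_s: 9.45
tcp_pos: [0.5242, 0.3297, 0.1086]
ee_rot: [[-0.155, -0.988, 0.0], [-0.988, 0.155, 0.001], [-0.001, -0.0, -1.0]]
wrist_force: [-2.5, 1.3, 0.8]
gripper_width: 0.315
gripper_force: 30.0
tcp_pos: [0.5246, 0.3318, 0.1085]
wrist_force: [-1.9, -1.1, 1.9]
gripper_force: 30.0
tcp_pos: [0.5251, 0.3351, 0.1085]
wrist_force: [-2.4, -0.4, 1.5]
```

```bash
for i in 1; do python3 -m handwheel '[[[0,0,0,-0.002,0,0,0],[0,0,0,0,0,0,0]]]'|grep -E "tcp|wrist"; python3 -m handwheel '[[[0,0,0,-0.002,0,0,0],[0,0,0,0,0,0,0]]]'|grep -E "tcp|wrist";python3 -m handwheel '[[[0,0,0,-0.002,0,0,0],[0,0,0,0,0,0,0]]]'|grep -E "tcp|wrist"; done
```

```text
tcp_pos: [0.5254, 0.3372, 0.1085]
wrist_force: [-3.2, -0.3, 2.4]
tcp_pos: [0.5254, 0.3374, 0.1085]
wrist_force: [-3.4, -5.3, 3.8]
tcp_pos: [0.5254, 0.3375, 0.1085]
wrist_force: [-3.2, -10.0, 4.3]
```

The end stop is reached: the TCP stalls at y = 0.3374 with the force rising to −10 N. I'll ease off, release, rise, and go over the holder to look.

```bash
python3 -m handwheel '[[[0,0,0,0.0035,0,0,0],[0,0,0,0,0,0,0],[0,0,0,0,0,0,0.087],[0,0,0,0,0,0,0.087],[0,0,0,0,0,0,0.087],[0,0,0,0,0,0,0.087],[0,0,0,0,0,0,0.087],[0,0,0,0,0,-0.02,0.087],[0,0,0,0,0,-0.03,0.087],[0,0,0,0,0,-0.03,0.087],[0,0,0,0,0,-0.03,0.087],[0,0,0,0,0,-0.03,0.087]]]' | grep -E "tcp|wid"
python3 -m handwheel '[[[0,0,0,0.04,0,0,0.087],[0,0,0,0.04,0,0,0.087],[0,0,0,0.04,0,0,0.087],[0,0,0,0.04,0,0,0.087],[0,0,0,0.05,0,0,0.087],[0,0,0,0,0,0,0.087],[0,0,0,0,0,0,0.087]]]'|grep -E "tcp|wid"
python3 - <<'E'
from h import *
C,im=snap("wrist","w3"); goto([.493,.130,.107],171.1);print(proj(C,[.493,.130,.077]))
snap("top","top1")
np.save("w3.npy",np.r_[C[1].ravel(),C[2]])
E
```

```text
tcp_pos: [0.5255, 0.3374, 0.2499]
gripper_width: 0.993
tcp_pos: [0.4931, 0.1291, 0.2491]
gripper_width: 1.0
turn units about z -0.008779683447627917
shift [1.35018397e-04 4.23759430e-04 1.41941933e-01] yaw 171.04732189931423 t 12.6
[281.45146562 192.98065386]
```

View pics/w3.png

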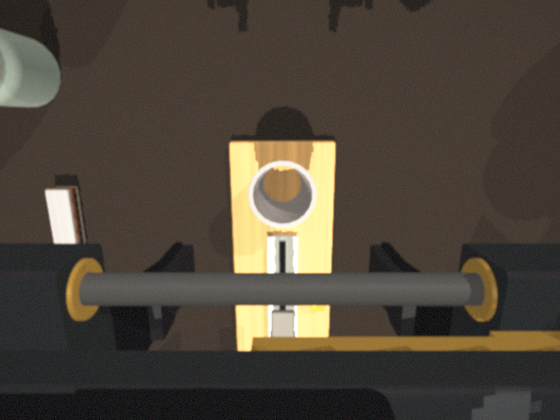

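The keeper is fully back and the holder is clear. The rim ring spans about x 248–317 and y 160–229, centre (282.5,194.5), against a prediction of (281.5,193).

```bash
cat >> h.py <<'E'
def rim(C,im,uv,z,rad,thr=None):
    """edge-based circle centre: bright->dark outer edge along spokes from uv (px radius guess rad)"""
    g=cv2.GaussianBlur(cv2.cvtColor(np.ascontiguousarray(im),cv2.COLOR_RGB2GRAY),(3,3),0).astype(float); pts=[]
    for it in range(3):
        pts=[]
        for a in np.arange(0,2*np.pi,.1):
            t=np.arange(rad*.85,rad*1.25,.25); X=uv[0]+t*np.cos(a);Y=uv[1]+t*np.sin(a)
            p=cv2.remap(g.astype(np.float32),X.astype(np.float32)[None],Y.astype(np.float32)[None],cv2.INTER_LINEAR)[0]
            d=np.diff(p); k=d.argmin()
            if d[k]<-2.5: pts.append((X[k],Y[k]))
        pts=np.array(pts,np.float32)
        W=np.array([plane(C,*q,z)[:2] for q in pts])
        keep=np.ones(len(W),bool)
        for _ in range(6):
            A=np.c_[2*W[keep],np.ones(keep.sum())]; c=np.linalg.lstsq(A,(W[keep]**2).sum(1),rcond=None)[0]
            R=np.sqrt(c[2]+c[0]**2+c[1]**2); e=np.abs(np.hypot(*(W-c[:2]).T)-R); keep=e<max(.0006,1.5*np.median(e))
        uv=proj(C,[c[0],c[1],z])
    return c[:2],R,keep.sum(),uv
E
python3 - <<'E'
from meas import *
im=cv2.imread("pics/w3.png")[:,:,::-1]; a=np.load("w3.npy"); C=(cal("wrist")[0],a[:9].reshape(3,3),a[9:])
print(rim(C,im,(282.5,194.5),.077,34.5))
im=cv2.imread("pics/top1.png")[:,:,::-1]; C=cal("top")
print(rim(C,im,(188.2,267.6),.077,14))
for b in tumblers(C,im)[1]:
  q=plane(C,b[0]+b[2]/2,b[1]+b[3]/2,.1)
  if q[1]<-.1: print(b,q,rim(C,im,(b[0]+b[2]/2,b[1]+b[3]/2),.1,14.5))
E
```

```text
(array([0.4925, 0.1351]), np.float64(0.0364081229398555), np.int64(15), array([282.7545, 197.9124]))
(array([0.4909, 0.1301]), np.float64(0.03373297194550012), np.int64(17), array([186.51  , 267.6769]))
(341, 269, 33, 32, 802.5) [ 0.4474 -0.2558  0.1   ] (array([ 0.4481, -0.2553]), np.float64(0.034887717297050216), np.int64(40), array([357.2581, 284.7086]))
(396, 262, 39, 33, 927.5) [ 0.4599 -0.3867  0.1   ] (array([ 0.462, -0.392]), np.float64(0.03544129362774567), np.int64(36), array([417.7974, 277.5284]))
(366, 204, 36, 33, 844.5) [ 0.5913 -0.3198  0.1   ] (array([ 0.5925, -0.3222]), np.float64(0.03472949378025828), np.int64(42), array([385.0631, 219.9528]))
(286, 200, 33, 33, 795.5) [ 0.6028 -0.1353  0.1   ] (array([ 0.6031, -0.1352]), np.float64(0.03463123327122926), np.int64(50), array([302.4659, 216.4005]))
```

```bash
python3 -m handwheel '[[[0,0,0,0.0305,-0.0187,0,0.087],[0,0,0,0.0305,-0.0187,0,0.087],[0,0,0,0.0305,-0.0187,0,0.087],[0,0,0,0.0305,-0.0187,0,0.087],[0,0,0,0.0305,-0.0187,0,0.087],[0,0,0,0.0305,-0.0187,0,0.087],[0,0,0,0.0305,-0.0187,0,0.087],[0,0,0,0.0305,-0.0187,0,0.087],[0,0,0,0,0,0,0.087],[0,0,0,0,0,0,0.087]]]'|grep -E "tcp|wid"
python3 - <<'E'
from h import *
C,im=snap("wrist","w4"); uv=proj(C,[.603,-.1352,.1]); print(uv)
c,R,n,uv=rim(C,im,uv,.1,40); print(c,R,n,uv); goto([*c,.075],171.1)
E
```

```text
tcp_pos: [0.6035, -0.1338, 0.2474]
gripper_width: 1.0
[281.04592541 196.19344244]
[ 0.60428252 -0.13460786] 0.0341105970774195 61 [279.74705678 197.04138065]
turn units about z 0.005661310197079199
shift [ 0.00118079 -0.00141923  0.17285565] yaw 171.13396786118247 t 13.7
```

View pics/w4.png

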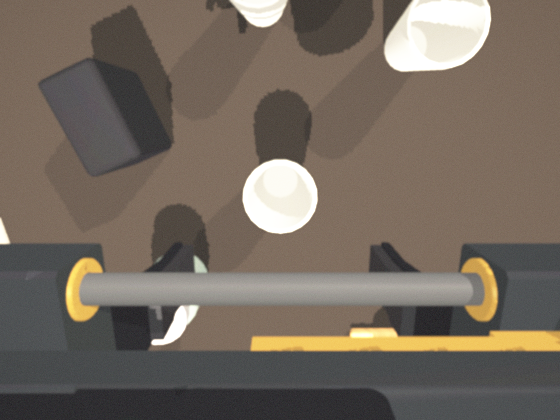

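The tumbler rim is at (280,197), centred under the jaws, with a clear fit of 61 edge points.

```bash
python3 -m handwheel '[[[0,0,0,0.0012,-0.0014,0.03,0.087],[0,0,0,0,0,0.035,0.087],[0,0,0,0,0,0.035,0.087],[0,0,0,0,0,0.03,0.087],[0,0,0,0,0,0.02,0.087],[0,0,0,0,0,0.015,0.087],[0,0,0,0,0,0.008,0.087],[0,0,0,0,0,0,0.087],[0,0,0,0,0,0,0.087]]]'
python3 -m handwheel '[[[0,0,0,0,0,0,0.06],[0,0,0,0,0,0,0.06],[0,0,0,0,0,0,0.06],[0,0,0,0,0,0,0.055],[0,0,0,0,0,0,0.055],[0,0,0,0,0,0,0.055],[0,0,0,0,0,0,0.055],[0,0,0,0,0,0,0.055]]]'
```

```text
time_s: 14.6
tcp_pos: [0.6048, -0.135, 0.0765]
ee_rot: [[-0.154, -0.988, 0.001], [-0.988, 0.154, -0.0], [0.0, -0.002, -1.0]]
wrist_force: [-0.1, 0.8, 0.7]
gripper_width: 1.002
gripper_force: 0.0
time_s: 15.4
tcp_pos: [0.6044, -0.1358, 0.076]
ee_rot: [[-0.155, -0.988, 0.001], [-0.988, 0.155, -0.0], [0.0, -0.001, -1.0]]
wrist_force: [-0.6, 0.1, 3.3]
gripper_width: 0.747
gripper_force: 30.0
```

```bash
python3 -m handwheel '[[[0,0,0,0,0,-0.01,0.055],[0,0,0,0,0,-0.03,0.055],[0,0,0,0,0,-0.03,0.055],[0,0,0,0,0,-0.03,0.055],[0,0,0,-0.012,0.0076,-0.02,0.055],[0,0,0,-0.03,0.018,0,0.055],[0,0,0,-0.03,0.018,0,0.055],[0,0,0,-0.03,0.018,0,0.055],[0,0,0,-0.03,0.018,0,0.055],[0,0,0,-0.03,0.018,0,0.055],[0,0,0,-0.03,0.018,0,0.055],[0,0,0,-0.03,0.018,0,0.055]]]'|grep -E "tcp|wid|gripper_f"
python3 -m handwheel '[[[0,0,0,-0.023,0.018,0,0.055],[0,0,0,0,0,0,0.055],[0,0,0,0,0,0,0.055],[0,0,0,0,0,0,0.055]]]'
python3 - <<'E'
from h import *
np.set_printoptions(precision=4,suppress=True)
C,im=snap("wrist","w5");goto([.4927,.130,.166],171.1);snap("scene","s5")
E
```

```text
tcp_pos: [0.5055, 0.1055, 0.1956]
gripper_width: 0.749
gripper_force: 30.0
time_s: 17.0
tcp_pos: [0.4924, 0.1294, 0.1955]
ee_rot: [[-0.156, -0.988, -0.0], [-0.988, 0.156, -0.0], [0.0, 0.0, -1.0]]
wrist_force: [0.4, 0.2, -1.0]
gripper_width: 0.75
gripper_force: 30.0
turn units about z -0.014390558841228085
shift [-0.0008 -0.      0.0295] yaw 171.01365664695263 t 17.05
```

View pics/w5.png

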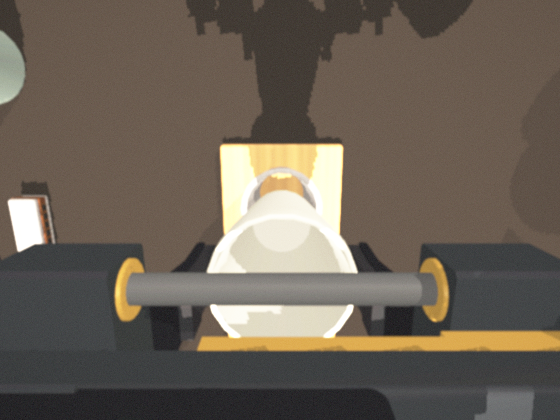

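The held tumbler hangs centred over the holder, whose rim arc shows at (281,170). Lowering with force checks.

```bash
python3 -m handwheel '[[[0,0,0,-0.0008,0,0.02,0.055],[0,0,0,0,0,0.02,0.055],[0,0,0,0,0,0.015,0.055],[0,0,0,0,0,0,0.055],[0,0,0,0,0,0,0.055]]]'|grep -E "tcp|wrist"
python3 -m handwheel '[[[0,0,0,0,0,0.01,0.055],[0,0,0,0,0,0.01,0.055],[0,0,0,0,0,0,0.055],[0,0,0,0,0,0,0.055]]]'|grep -E "tcp|wrist"
python3 -m handwheel '[[[0,0,0,0,0,0.004,0.055],[0,0,0,0,0,0.004,0.055],[0,0,0,0,0,0,0.055],[0,0,0,0,0,0,0.055]]]'|grep -E "tcp|wrist"
python3 -m handwheel '[[[0,0,0,0,0,0.002,0.055],[0,0,0,0,0,0,0.055]]]'|grep -E "tcp|wrist"
python3 -m handwheel '[[[0,0,0,0,0,0.002,0.055],[0,0,0,0,0,0,0.055]]]'|grep -E "tcp|wrist"
```

```text
tcp_pos: [0.493, 0.1302, 0.1408]
wrist_force: [1.2, 0.4, -0.5]
tcp_pos: [0.4924, 0.1306, 0.1203]
wrist_force: [0.6, 0.9, -1.6]
tcp_pos: [0.4925, 0.1307, 0.1125]
wrist_force: [0.1, -0.5, -0.8]
tcp_pos: [0.4924, 0.1307, 0.1104]
wrist_force: [0.5, 0.6, -1.2]
tcp_pos: [0.4924, 0.1307, 0.1083]
wrist_force: [-0.1, 0.9, -0.7]
```

```bash
f(){ grep -E "tcp|wrist"; }
python3 -m handwheel '[[[0,0,0,0,0,0.002,0.055],[0,0,0,0,0,0,0.055]]]'|f
python3 -m handwheel '[[[0,0,0,0,0,0.002,0.055],[0,0,0,0,0,0,0.055]]]'|f
python3 -m handwheel '[[[0,0,0,0,0,0.002,0.055],[0,0,0,0,0,0,0.055]]]'|f
python3 -m handwheel '[[[0,0,0,0,0,0.001,0.055],[0,0,0,0,0,0,0.055]]]'|f
python3 -m handwheel '[[[0,0,0,0,0,0.001,0.055],[0,0,0,0,0,0,0.055]]]'|f
```

```text
tcp_pos: [0.4923, 0.1306, 0.1063]
wrist_force: [-0.0, -0.1, -0.7]
tcp_pos: [0.4923, 0.1306, 0.1043]
wrist_force: [-0.4, -0.1, -1.3]
tcp_pos: [0.4924, 0.1306, 0.1023]
wrist_force: [-0.2, -0.4, -1.0]
tcp_pos: [0.4925, 0.1307, 0.1015]
wrist_force: [0.5, -0.3, -0.9]
tcp_pos: [0.4926, 0.1307, 0.1005]
wrist_force: [-0.1, -0.5, -0.4]
```

```bash
f(){ grep -E "tcp|wrist"; }
python3 -m handwheel '[[[0,0,0,0,0,0.001,0.055],[0,0,0,0,0,0,0.055],[0,0,0,0,0,0,0.055]]]'|f
python3 -m handwheel '[[[0,0,0,0,0,0.0005,0.055],[0,0,0,0,0,0,0.055],[0,0,0,0,0,0,0.055]]]'|f
python3 -m handwheel '[[[0,0,0,0,0,0.0005,0.055],[0,0,0,0,0,0,0.055],[0,0,0,0,0,0,0.055]]]'|f
```

```text
tcp_pos: [0.4927, 0.1307, 0.0996]
wrist_force: [0.5, -0.5, -1.0]
tcp_pos: [0.4927, 0.1307, 0.0991]
wrist_force: [0.8, -0.4, 0.3]
tcp_pos: [0.4927, 0.1307, 0.0987]
wrist_force: [2.3, -0.3, -0.5]
```

```bash
f(){ grep -E "tcp|wrist"; }
python3 -m handwheel '[[[0,0,0,0,-0.0004,0,0.055],[0,0,0,0,0,0,0.055],[0,0,0,0,0,0,0.055]]]'|f
python3 -m handwheel '[[[0,0,0,0,0,0.0005,0.055],[0,0,0,0,0,0,0.055],[0,0,0,0,0,0,0.055]]]'|f
```

```text
tcp_pos: [0.4928, 0.1306, 0.0985]
wrist_force: [1.5, -1.0, -0.2]
tcp_pos: [0.4928, 0.1306, 0.0981]
wrist_force: [0.5, -1.2, 2.0]
```

It is resting at TCP z 0.098, as predicted. Releasing.

```bash
python3 -m handwheel '[[[0,0,0,0,0,0,0.068],[0,0,0,0,0,0,0.087],[0,0,0,0,0,0,0.087],[0,0,0,0,0,0,0.087],[0,0,0,0,0,0,0.087],[0,0,0,0,0,0,0.087],[0,0,0,0,0,0,0.087],[0,0,0,0,0,-0.02,0.087],[0,0,0,0,0,-0.04,0.087],[0,0,0,0,0,-0.05,0.087],[0,0,0,0,0,-0.045,0.087],[0,0,0,0,0,0,0.087]]]'|grep -E "tcp|wid"
python3 - <<'E'
from meas import *
C,im=snap("wrist","w6"); print(rim(C,im,proj(C,[.4928,.1306,.122]),.122,44))
C,im=snap("top","top2")
for b in tumblers(C,im)[1]:
  q=plane(C,b[0]+b[2]/2,b[1]+b[3]/2,.1)
  if q[1]<-.1: print(b,q,rim(C,im,(b[0]+b[2]/2,b[1]+b[3]/2),.1,14.5)[:3])
goto([.448,-.2553,.25],171.1)
E
```

```text
tcp_pos: [0.4964, 0.132, 0.2604]
gripper_width: 1.0
(array([0.4941, 0.1443]), np.float64(0.0451892749325931), np.int64(24), array([287.7223, 211.7221]))
(341, 269, 33, 32, 804.0) [ 0.4474 -0.2558  0.1   ] (array([ 0.448, -0.255]), np.float64(0.03471007889137024), np.int64(42))
(396, 262, 39, 33, 931.5) [ 0.4599 -0.3867  0.1   ] (array([ 0.4612, -0.3922]), np.float64(0.035208673664004646), np.int64(39))
(366, 204, 36, 33, 850.5) [ 0.5913 -0.3198  0.1   ] (array([ 0.5926, -0.3221]), np.float64(0.034493775549609605), np.int64(42))
turn units about z -0.005159075732744138
shift [ 0.3885 -0.0155  0.0032] yaw 171.06904554560353 t 22.6
```

View pics/w6.png

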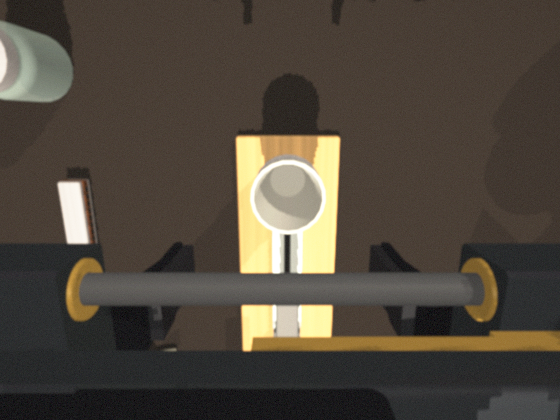

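```bash
python3 -m handwheel '[[[0,0,0,0.039,-0.0015,0,0.087],[0,0,0,0.039,-0.0015,0,0.087],[0,0,0,0.039,-0.0015,0,0.087],[0,0,0,0.039,-0.0015,0,0.087],[0,0,0,0.039,-0.0015,0,0.087],[0,0,0,0.039,-0.0015,0,0.087],[0,0,0,0.039,-0.0015,0,0.087],[0,0,0,0.039,-0.0015,0,0.087],[0,0,0,0.039,-0.0015,0,0.087],[0,0,0,0.039,-0.0015,0,0.087],[0,0,0,0,0,0,0.087],[0,0,0,0,0,0,0.087]]]'|grep -E "tcp|wid"
python3 - <<'E'
from h import *
C,im=snap("wrist","w7"); uv=proj(C,[.448,-.2553,.1])
c,R,n,uv=rim(C,im,uv,.1,40); print(c,R,n,uv); goto([*c,.076],171.1)
E
```

```text
tcp_pos: [0.4461, -0.2573, 0.251]
gripper_width: 1.001
[ 0.44872604 -0.25481783] 0.034034436223522216 54 [277.89446356 199.86707961]
turn units about z -0.009941000828604274
shift [-0.00207137 -0.00249473  0.17545397] yaw 171.04035399502837 t 23.85
```

The first tumbler sits upright in the holder, rim centre (288,195). Now the second.

```bash
python3 -m handwheel '[[[0,0,0,-0.0021,-0.0025,0.03,0.087],[0,0,0,0,0,0.035,0.087],[0,0,0,0,0,0.035,0.087],[0,0,0,0,0,0.03,0.087],[0,0,0,0,0,0.02,0.087],[0,0,0,0,0,0.015,0.087],[0,0,0,0,0,0.01,0.087],[0,0,0,0,0,0,0.087],[0,0,0,0,0,0,0.087]]]'|grep tcp
python3 -m handwheel '[[[0,0,0,0,0,0,0.06],[0,0,0,0,0,0,0.06],[0,0,0,0,0,0,0.06],[0,0,0,0,0,0,0.055],[0,0,0,0,0,0,0.055],[0,0,0,0,0,0,0.055],[0,0,0,0,0,0,0.055],[0,0,0,0,0,0,0.055]]]'
python3 -m handwheel '[[[0,0,0,0,0,-0.01,0.055],[0,0,0,0,0,-0.03,0.055],[0,0,0,0,0,-0.04,0.055],[0,0,0,0,0,-0.04,0.055],[0,0,0,0,0,-0.035,0.055],[0,0,0,0,0,0,0.055]]]'|grep -E "tcp|wid"
python3 - <<'E'
from h import *
goto([.4928,.1306,.231],171.1)
E
```

```text
tcp_pos: [0.4506, -0.2549, 0.0785]
time_s: 25.55
tcp_pos: [0.4501, -0.2554, 0.0785]
ee_rot: [[-0.155, -0.988, 0.0], [-0.988, 0.155, -0.0], [0.0, -0.0, -1.0]]
wrist_force: [-1.0, -0.3, 5.7]
gripper_width: 0.748
gripper_force: 30.0
tcp_pos: [0.4529, -0.2563, 0.2389]
gripper_width: 0.75
turn units about z 0.00492221233073072
shift [-0.38848247  0.02034292  0.00678342] yaw 171.12953327398438 t 26.15
```

```bash
f(){ grep -E "tcp|wrist"; }
python3 -m handwheel '[[[0,0,0,-0.039,0.002,0,0.055],[0,0,0,-0.039,0.002,0,0.055],[0,0,0,-0.039,0.002,0,0.055],[0,0,0,-0.039,0.002,0,0.055],[0,0,0,-0.039,0.002,0,0.055],[0,0,0,-0.039,0.002,0,0.055],[0,0,0,-0.039,0.002,0,0.055],[0,0,0,-0.039,0.002,0,0.055],[0,0,0,-0.039,0.002,0,0.055],[0,0,0,-0.0375,0.0023,0,0.055],[0,0,0,0,0,0,0.055],[0,0,0,0,0,0,0.055]]]'|f
python3 -m handwheel '[[[0,0,0,0,0,0,0.055],[0,0,0,0,0,0,0.055],[0,0,0,0,0,0,0.055]]]'|f
python3 - <<'E'
from h import *
C,im=snap("wrist","w8");goto([.4928,.1306,.2],171.1)
E
```

```text
tcp_pos: [0.4895, 0.1323, 0.2319]
wrist_force: [-0.3, 0.3, -1.2]
tcp_pos: [0.4901, 0.1307, 0.233]
wrist_force: [1.0, 0.2, -0.8]
turn units about z -0.01546930262802467
shift [-0.00014016 -0.00266512  0.03314033] yaw 171.00718418423185 t 27.7
```

View pics/w8.png

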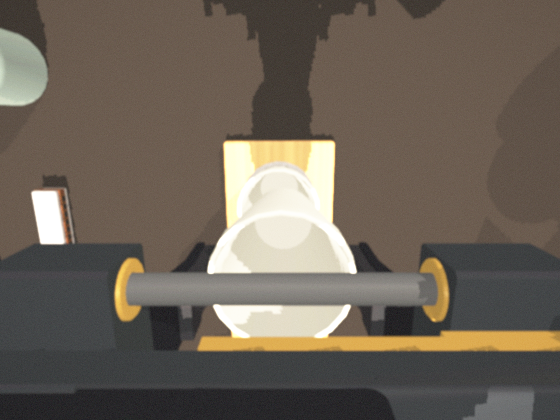

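The held tumbler (centre x ≈ 282) needs the small −2.7 mm tool-y correction to line up with the seated rim (x ≈ 278.5). Correct and lower.

```bash
f(){ grep -E "tcp|wrist"; }
python3 -m handwheel '[[[0,0,0,-0.0002,-0.0027,0,0.055],[0,0,0,0,0,0.02,0.055],[0,0,0,0,0,0.02,0.055],[0,0,0,0,0,0.02,0.055],[0,0,0,0,0,0.01,0.055],[0,0,0,0,0,0,0.055],[0,0,0,0,0,0,0.055],[0,0,0,0,0,0,0.055]]]'|f
python3 -m handwheel '[[[0,0,0,0,0,0.008,0.055],[0,0,0,0,0,0.006,0.055],[0,0,0,0,0,0,0.055],[0,0,0,0,0,0,0.055]]]'|f
python3 - <<'E'
from h import *
goto([.4928,.1306,.1325],171.1)
E
```

```text
tcp_pos: [0.4937, 0.1318, 0.1642]
wrist_force: [-0.1, 0.6, -0.8]
tcp_pos: [0.4928, 0.1313, 0.1488]
wrist_force: [0.3, -0.3, -1.5]
turn units about z -0.0020666677484986926
shift [ 0.00072722 -0.00014041  0.01633185] yaw 171.087599993509 t 28.9
```

```bash
f(){ grep -E "tcp|wrist"; }
python3 -m handwheel '[[[0,0,0,0.0007,0,0.003,0.055],[0,0,0,0,0,0.003,0.055],[0,0,0,0,0,0,0.055],[0,0,0,0,0,0,0.055]]]'|f
python3 -m handwheel '[[[0,0,0,0,0,0.003,0.055],[0,0,0,0,0,0,0.055],[0,0,0,0,0,0,0.055]]]'|f
python3 -m handwheel '[[[0,0,0,0,0,0.002,0.055],[0,0,0,0,0,0,0.055],[0,0,0,0,0,0,0.055]]]'|f
python3 -m handwheel '[[[0,0,0,0,0,0.0015,0.055],[0,0,0,0,0,0,0.055],[0,0,0,0,0,0,0.055]]]'|f
python3 -m handwheel '[[[0,0,0,0,0,0.001,0.055],[0,0,0,0,0,0,0.055],[0,0,0,0,0,0,0.055]]]'|f
```

```text
tcp_pos: [0.4928, 0.1308, 0.143]
wrist_force: [-0.5, -0.5, -1.4]
tcp_pos: [0.493, 0.1308, 0.14]
wrist_force: [1.4, 0.1, -1.2]
tcp_pos: [0.4931, 0.1308, 0.1381]
wrist_force: [1.4, -0.3, -1.4]
tcp_pos: [0.4932, 0.1309, 0.1367]
wrist_force: [2.7, 0.4, -0.2]
tcp_pos: [0.4933, 0.1309, 0.1358]
wrist_force: [3.6, -0.0, 0.6]
```

```bash
f(){ grep -E "tcp|wrist"; }
python3 -m handwheel '[[[0,0,0,0,-0.0007,0,0.055],[0,0,0,0,0,0,0.055],[0,0,0,0,0,0,0.055]]]'|f
python3 -m handwheel '[[[0,0,0,0,-0.0004,0,0.055],[0,0,0,0,0,0,0.055],[0,0,0,0,0,0,0.055]]]'|f
python3 -m handwheel '[[[0,0,0,0,-0.0002,0.001,0.055],[0,0,0,0,0,0,0.055],[0,0,0,0,0,0,0.055]]]'|f
```

```text
tcp_pos: [0.4934, 0.1307, 0.1356]
wrist_force: [1.7, 0.6, 0.3]
tcp_pos: [0.4936, 0.1306, 0.1355]
wrist_force: [-0.7, 1.8, 1.1]
tcp_pos: [0.4937, 0.1307, 0.1345]
wrist_force: [-1.9, 3.0, 2.1]
```

```bash
f(){ grep -E "tcp|wrist"; }
python3 -m handwheel '[[[0,0,0,-0.0006,0.0003,0,0.055],[0,0,0,0,0,0,0.055],[0,0,0,0,0,0,0.055]]]'|f
python3 -m handwheel '[[[0,0,0,-0.0002,0.0002,0,0.055],[0,0,0,0,0,0,0.055],[0,0,0,0,0,0,0.055]]]'|f
python3 -m handwheel '[[[0,0,0,0,0,0.0007,0.055],[0,0,0,0,0,0,0.055],[0,0,0,0,0,0,0.055]]]'|f
```

```text
tcp_pos: [0.4937, 0.1309, 0.1344]
wrist_force: [-0.6, 1.5, 1.9]
tcp_pos: [0.4937, 0.1311, 0.1344]
wrist_force: [1.0, -0.9, -0.5]
tcp_pos: [0.4937, 0.1313, 0.1339]
wrist_force: [0.4, -0.6, 0.7]
```

```bash
f(){ grep -E "tcp|wrist"; }
python3 -m handwheel '[[[0,0,0,0,0,0.0006,0.055],[0,0,0,0,0,0,0.055],[0,0,0,0,0,0,0.055]]]'|f
python3 -m handwheel '[[[0,0,0,0,0,0.0005,0.055],[0,0,0,0,0,0,0.055],[0,0,0,0,0,0,0.055]]]'|f
```

```text
tcp_pos: [0.4937, 0.1313, 0.1335]
wrist_force: [-1.0, -0.1, 4.3]
tcp_pos: [0.4937, 0.1314, 0.1332]
wrist_force: [-2.1, -0.8, 4.7]
```

It's resting at z 0.1332, against an expected 0.1325 with the weight fully carried. I'll ease up slightly, then release.

```bash
python3 -m handwheel '[[[0,0,0,0,0,-0.0006,0.055],[0,0,0,0,0,0,0.055]]]' | grep -E "tcp|wrist"
python3 -m handwheel '[[[0,0,0,0,0,0,0.068],[0,0,0,0,0,0,0.087],[0,0,0,0,0,0,0.087],[0,0,0,0,0,0,0.087],[0,0,0,0,0,0,0.087],[0,0,0,0,0,0,0.087],[0,0,0,0,0,0,0.087],[0,0,0,0,0,-0.02,0.087],[0,0,0,0,0,-0.04,0.087],[0,0,0,0,0,-0.04,0.087],[0,0,0,0,0,-0.04,0.087],[0,0,0,0,0,0,0.087]]]'|grep -E "tcp|wid"
python3 - <<'E'
from meas import *
C,im=snap("wrist","w9")
C,im=snap("top","top3")
for b in tumblers(C,im)[1]:
  q=plane(C,b[0]+b[2]/2,b[1]+b[3]/2,.1)
  if q[1]<-.1: print(b,q,rim(C,im,(b[0]+b[2]/2,b[1]+b[3]/2),.1,14.5)[:3])
goto([.5926,-.3221,.26],171.1)
E
```

```text
tcp_pos: [0.4937, 0.1313, 0.1332]
wrist_force: [-0.1, -0.8, 1.9]
tcp_pos: [0.4967, 0.1325, 0.2799]
gripper_width: 0.999
(526, 341, 21, 38, 424.0) [ 0.2757 -0.6508  0.1   ] (array([ 0.2735, -0.6649]), np.float64(0.03702633918615126), np.int64(27))
(396, 262, 39, 33, 927.5) [ 0.4599 -0.3867  0.1   ] (array([ 0.4616, -0.3924]), np.float64(0.035044437654465556), np.int64(33))
(366, 204, 36, 33, 849.5) [ 0.5913 -0.3198  0.1   ] (array([ 0.5923, -0.3213]), np.float64(0.035072566114464895), np.int64(43))
turn units about z -0.004930111641021047
shift [ 0.4329 -0.168   0.0136] yaw 171.07041933015387 t 34.4
```

View pics/w9.png

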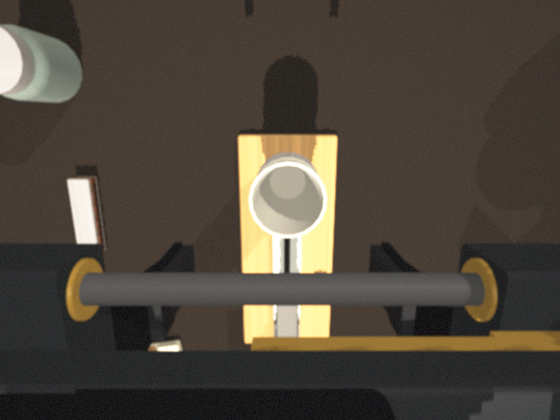

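Both tumblers are nested upright, rim centre (288,199). On to the third.

```bash
python3 -m handwheel '[[[0,0,0,0.0393,-0.0153,0.002,0.087],[0,0,0,0.0393,-0.0153,0.002,0.087],[0,0,0,0.0393,-0.0153,0.002,0.087],[0,0,0,0.0393,-0.0153,0.002,0.087],[0,0,0,0.0393,-0.0153,0.002,0.087],[0,0,0,0.0393,-0.0153,0.002,0.087],[0,0,0,0.0393,-0.0153,0.002,0.087],[0,0,0,0.0393,-0.0153,0.002,0.087],[0,0,0,0.0393,-0.0153,0.002,0.087],[0,0,0,0.0393,-0.0153,0.002,0.087],[0,0,0,0.0393,-0.0153,0.002,0.087],[0,0,0,0,0,0,0.087]]]'|grep -E "tcp|wid"
python3 -m handwheel '[[[0,0,0,0,0,0,0.087],[0,0,0,0,0,0,0.087]]]'|grep -E "tcp"
python3 - <<'E'
from h import *
C,im=snap("wrist","w10"); uv=proj(C,[.5923,-.3213,.1])
c,R,n,uv=rim(C,im,uv,.1,40); print(c,R,n,uv); goto([*c,.0755],171.1)
E
```

```text
tcp_pos: [0.5921, -0.3258, 0.2469]
gripper_width: 0.998
tcp_pos: [0.5925, -0.3209, 0.2503]
[ 0.59378472 -0.32213959] 0.034172487993270474 62 [279.07013241 195.85573431]
turn units about z 0.008172980425361706
shift [ 0.0014307  -0.00149808  0.17542992] yaw 171.14903788255216 t 35.85
```

```bash
python3 -m handwheel '[[[0,0,0,0.0014,-0.0015,0.03,0.087],[0,0,0,0,0,0.035,0.087],[0,0,0,0,0,0.035,0.087],[0,0,0,0,0,0.03,0.087],[0,0,0,0,0,0.02,0.087],[0,0,0,0,0,0.015,0.087],[0,0,0,0,0,0.011,0.087],[0,0,0,0,0,0,0.087],[0,0,0,0,0,0,0.087],[0,0,0,0,0,0,0.087]]]'|grep tcp
python3 -m handwheel '[[[0,0,0,0,0,0,0.06],[0,0,0,0,0,0,0.06],[0,0,0,0,0,0,0.06],[0,0,0,0,0,0,0.055],[0,0,0,0,0,0,0.055],[0,0,0,0,0,0,0.055],[0,0,0,0,0,0,0.055],[0,0,0,0,0,0,0.055]]]'
python3 -m handwheel '[[[0,0,0,0,0,-0.01,0.055],[0,0,0,0,0,-0.03,0.055],[0,0,0,0,0,-0.04,0.055],[0,0,0,0,0,-0.04,0.055],[0,0,0,0,0,-0.04,0.055],[0,0,0,0,0,-0.025,0.055],[0,0,0,0,0,0,0.055],[0,0,0,0,0,0,0.055]]]'|grep -E "tcp|wid"
python3 - <<'E'
from h import *
goto([.4937,.1312,.255],171.1)
E
```

```text
tcp_pos: [0.5951, -0.3237, 0.0769]
time_s: 37.65
tcp_pos: [0.5942, -0.3235, 0.0756]
ee_rot: [[-0.155, -0.988, 0.0], [-0.988, 0.155, -0.0], [0.0, -0.0, -1.0]]
wrist_force: [-1.8, -0.6, 2.4]
gripper_width: 0.75
gripper_force: 30.0
tcp_pos: [0.594, -0.323, 0.2603]
gripper_width: 0.748
turn units about z -0.0059097675766347875
shift [-0.4330956   0.16962525  0.0057027 ] yaw 171.06454139454019 t 38.45
```

```bash
f(){ grep -E "tcp|wrist"; }
python3 -m handwheel '[[[0,0,0,-0.0394,0.0154,0,0.055],[0,0,0,-0.0394,0.0154,0,0.055],[0,0,0,-0.0394,0.0154,0,0.055],[0,0,0,-0.0394,0.0154,0,0.055],[0,0,0,-0.0394,0.0154,0,0.055],[0,0,0,-0.0394,0.0154,0,0.055],[0,0,0,-0.0394,0.0154,0,0.055],[0,0,0,-0.0394,0.0154,0,0.055],[0,0,0,-0.0394,0.0154,0,0.055],[0,0,0,-0.0394,0.0154,0,0.055],[0,0,0,-0.039,0.0156,0,0.055],[0,0,0,0,0,0,0.055]]]'|f
python3 -m handwheel '[[[0,0,0,0,0,0,0.055],[0,0,0,0,0,0,0.055],[0,0,0,0,0,0,0.055],[0,0,0,0,0,0,0.055]]]'|f
python3 - <<'E'
from h import *
C,im=snap("wrist","w11");goto([.4937,.1312,.18],171.1)
E
```

```text
tcp_pos: [0.492, 0.1341, 0.2582]
wrist_force: [0.7, 0.2, -2.0]
tcp_pos: [0.4939, 0.1296, 0.2601]
wrist_force: [0.6, -0.1, -1.2]
turn units about z -0.019601965174255536
shift [-0.00141722  0.00042466  0.08017643] yaw 170.98238820895446 t 40.1
```

View pics/w11.png

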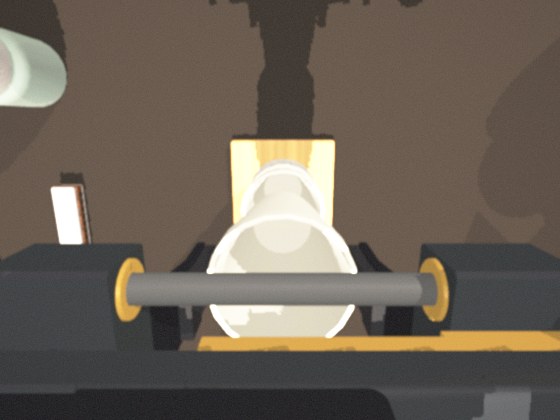

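The third is held over the stack and laterally aligned (stack rim x ≈ 282, held tumbler x ≈ 282). Lowering.

```bash
f(){ grep -E "tcp|wrist"; }
python3 -m handwheel '[[[0,0,0,-0.0014,0.0004,0,0.055],[0,0,0,0,0,0.02,0.055],[0,0,0,0,0,0.02,0.055],[0,0,0,0,0,0.02,0.055],[0,0,0,0,0,0.01,0.055],[0,0,0,0,0,0.006,0.055],[0,0,0,0,0,0,0.055],[0,0,0,0,0,0,0.055],[0,0,0,0,0,0,0.055],[0,0,0,0,0,0,0.055]]]'|f
python3 -m handwheel '[[[0,0,0,0,0,0.004,0.055],[0,0,0,0,0,0.003,0.055],[0,0,0,0,0,0,0.055],[0,0,0,0,0,0,0.055]]]'|f
python3 - <<'E'
from h import *
goto([.4937,.1312,.1616],171.1)
E
```

```text
tcp_pos: [0.494, 0.1323, 0.1851]
wrist_force: [-0.0, 0.1, -1.2]
tcp_pos: [0.4934, 0.132, 0.1771]
wrist_force: [0.2, -0.2, -1.1]
turn units about z -0.0030267449622082645
shift [ 0.00077005 -0.0004092   0.01547043] yaw 171.08183953022674 t 41.5
```

```bash
f(){ grep -E "tcp|wrist"; }
python3 -m handwheel '[[[0,0,0,0.0006,-0.0004,0.003,0.055],[0,0,0,0,0,0.003,0.055],[0,0,0,0,0,0,0.055],[0,0,0,0,0,0,0.055]]]'|f
python3 -m handwheel '[[[0,0,0,0,0,0.003,0.055],[0,0,0,0,0,0,0.055],[0,0,0,0,0,0,0.055]]]'|f
python3 -m handwheel '[[[0,0,0,0,0,0.002,0.055],[0,0,0,0,0,0,0.055],[0,0,0,0,0,0,0.055]]]'|f
python3 -m handwheel '[[[0,0,0,0,0,0.001,0.055],[0,0,0,0,0,0,0.055],[0,0,0,0,0,0,0.055]]]'|f
```

```text
tcp_pos: [0.4938, 0.1314, 0.1711]
wrist_force: [-0.2, -1.0, -2.5]
tcp_pos: [0.4936, 0.1313, 0.168]
wrist_force: [0.1, -1.7, -1.7]
tcp_pos: [0.4936, 0.1312, 0.1662]
wrist_force: [-1.3, -2.4, -0.8]
tcp_pos: [0.4937, 0.1312, 0.1654]
wrist_force: [-2.8, -2.3, 1.8]
```

```bash
f(){ grep -E "tcp|wrist"; }
python3 -m handwheel '[[[0,0,0,0.0006,0.0007,0,0.055],[0,0,0,0,0,0,0.055],[0,0,0,0,0,0,0.055]]]'|f
python3 -m handwheel '[[[0,0,0,0.0003,0.0003,0.0005,0.055],[0,0,0,0,0,0,0.055],[0,0,0,0,0,0,0.055]]]'|f
python3 -m handwheel '[[[0,0,0,0.0002,0.0002,0.0007,0.055],[0,0,0,0,0,0,0.055],[0,0,0,0,0,0,0.055]]]'|f
```

```text
tcp_pos: [0.4935, 0.1312, 0.1654]
wrist_force: [-0.8, -2.0, -1.0]
tcp_pos: [0.4932, 0.131, 0.165]
wrist_force: [0.6, -1.4, -0.7]
tcp_pos: [0.4929, 0.1309, 0.1642]
wrist_force: [1.5, -0.6, -1.2]
```

```bash
f(){ grep -E "tcp|wrist"; }
python3 -m handwheel '[[[0,0,0,0.0002,-0.0003,0.0007,0.055],[0,0,0,0,0,0,0.055],[0,0,0,0,0,0,0.055]]]'|f
python3 -m handwheel '[[[0,0,0,0.0001,0,0.0007,0.055],[0,0,0,0,0,0,0.055],[0,0,0,0,0,0,0.055]]]'|f
python3 -m handwheel '[[[0,0,0,0,0,0.0005,0.055],[0,0,0,0,0,0,0.055],[0,0,0,0,0,0,0.055]]]'|f
```

```text
tcp_pos: [0.493, 0.1305, 0.1634]
wrist_force: [0.8, 0.0, -0.7]
tcp_pos: [0.493, 0.1303, 0.1628]
wrist_force: [0.7, -0.4, -1.3]
tcp_pos: [0.493, 0.1303, 0.1624]
wrist_force: [0.2, -0.6, -0.5]
```

```bash
f(){ grep -E "tcp|wrist"; }
python3 -m handwheel '[[[0,0,0,0,0,0.0005,0.055],[0,0,0,0,0,0,0.055],[0,0,0,0,0,0,0.055]]]'|f
python3 -m handwheel '[[[0,0,0,0,0,0.0005,0.055],[0,0,0,0,0,0,0.055],[0,0,0,0,0,0,0.055]]]'|f
```

```text
tcp_pos: [0.493, 0.1303, 0.1619]
wrist_force: [1.4, -1.4, 0.7]
tcp_pos: [0.493, 0.1303, 0.1616]
wrist_force: [0.4, -0.7, 2.4]
```

It's resting at 0.1616, exactly as predicted. Release, rise and look.

```bash
python3 -m handwheel '[[[0,0,0,0,0,0,0.068],[0,0,0,0,0,0,0.087],[0,0,0,0,0,0,0.087],[0,0,0,0,0,0,0.087],[0,0,0,0,0,0,0.087],[0,0,0,0,0,0,0.087],[0,0,0,0,0,0,0.087],[0,0,0,0,0,-0.02,0.087],[0,0,0,0,0,-0.03,0.087],[0,0,0,0,0,-0.04,0.087],[0,0,0,0,0,-0.03,0.087],[0,0,0,0,0,0,0.087]]]'|grep -E "tcp|wid"
python3 - <<'E'
from meas import *
C,im=snap("wrist","w12")
C,im=snap("top","top4")
for b in tumblers(C,im)[1]:
  q=plane(C,b[0]+b[2]/2,b[1]+b[3]/2,.1)
  if q[1]<-.1: print(b,q,rim(C,im,(b[0]+b[2]/2,b[1]+b[3]/2),.1,14.5)[:3])
goto([.4605,-.391,.25],171.1)
E
```

```text
tcp_pos: [0.4951, 0.1311, 0.2864]
gripper_width: 0.999
(408, 269, 40, 34, 956.5) [ 0.4427 -0.4143  0.1   ] (array([ 0.4445, -0.4215]), np.float64(0.03531701093496802), np.int64(32))
turn units about z -0.00556514091123006
shift [ 0.5201 -0.0492  0.0309] yaw 171.0666091545326 t 46.5
```

The last tumbler has been knocked, and now stands near (0.443, −0.419). Going there.

```bash
python3 -m handwheel '[[[0,0,0,0.0458,-0.0031,0,0.087],[0,0,0,0.0458,-0.0031,0,0.087],[0,0,0,0.0458,-0.0031,0.003,0.087],[0,0,0,0.0458,-0.0031,0.003,0.087],[0,0,0,0.0458,-0.0031,0.003,0.087],[0,0,0,0.0458,-0.0031,0.003,0.087],[0,0,0,0.0458,-0.0031,0.003,0.087],[0,0,0,0.0458,-0.0031,0.003,0.087],[0,0,0,0.0458,-0.0031,0.003,0.087],[0,0,0,0.0458,-0.0031,0.003,0.087],[0,0,0,0.0458,-0.0031,0.003,0.087],[0,0,0,0.0458,-0.0031,0.003,0.087]]]'|grep -E "tcp|wid"
python3 -m handwheel '[[[0,0,0,0,0,0,0.087],[0,0,0,0,0,0,0.087],[0,0,0,0,0,0,0.087]]]'|grep -E "tcp"
python3 - <<'E'
from h import *
C,im=snap("wrist","w13"); uv=proj(C,[.4435,-.420,.1]); print(uv)
c,R,n,uv=rim(C,im,uv,.1,40); print(c,R,n,uv); goto([*c,.0755],171.1)
E
```

```text
tcp_pos: [0.4432, -0.4198, 0.249]
gripper_width: 1.001
tcp_pos: [0.4441, -0.4176, 0.2502]
[280.89896737 194.28988704]
[ 0.4447072  -0.42194338] 0.034287031306947775 62 [279.25708793 192.42398249]
turn units about z 0.008791784253939264
shift [ 0.00458308 -0.00118357  0.17531942] yaw 171.15275070552363 t 48.05
```

```bash
python3 -m handwheel '[[[0,0,0,0.0045,-0.0012,0.03,0.087],[0,0,0,0,0,0.035,0.087],[0,0,0,0,0,0.035,0.087],[0,0,0,0,0,0.03,0.087],[0,0,0,0,0,0.02,0.087],[0,0,0,0,0,0.015,0.087],[0,0,0,0,0,0.011,0.087],[0,0,0,0,0,0,0.087],[0,0,0,0,0,0,0.087],[0,0,0,0,0,0,0.087]]]'|grep tcp
python3 -m handwheel '[[[0,0,0,0,0,0,0.06],[0,0,0,0,0,0,0.06],[0,0,0,0,0,0,0.06],[0,0,0,0,0,0,0.055],[0,0,0,0,0,0,0.055],[0,0,0,0,0,0,0.055],[0,0,0,0,0,0,0.055],[0,0,0,0,0,0,0.055]]]'
python3 -m handwheel '[[[0,0,0,0,0,-0.01,0.055],[0,0,0,0,0,-0.03,0.055],[0,0,0,0,0,-0.04,0.055],[0,0,0,0,0,-0.04,0.055],[0,0,0,0,0,-0.04,0.055],[0,0,0,0,0,-0.04,0.055],[0,0,0,0,0,-0.02,0.055],[0,0,0,0,0,0,0.055],[0,0,0,0,0,0,0.055]]]'|grep -E "tcp|wid"
python3 - <<'E'
from h import *
goto([.4933,.1307,.295],171.1)
E
```

```text
tcp_pos: [0.4457, -0.4234, 0.0766]
time_s: 49.85
tcp_pos: [0.4449, -0.4232, 0.0755]
ee_rot: [[-0.155, -0.988, 0.0], [-0.988, 0.155, -0.0], [0.0, -0.0, -1.0]]
wrist_force: [0.1, -0.6, 2.6]
gripper_width: 0.745
gripper_force: 30.0
tcp_pos: [0.4445, -0.4226, 0.2947]
gripper_width: 0.747
turn units about z -0.005190983297732525
shift [-5.54116637e-01  3.76942907e-02  3.98981625e-04] yaw 171.0688541002136 t 50.75
```

```bash
f(){ grep -E "tcp|wrist"; }
python3 -m handwheel '[[[0,0,0,-0.0462,0.0031,0,0.055],[0,0,0,-0.0462,0.0031,0,0.055],[0,0,0,-0.0462,0.0031,0,0.055],[0,0,0,-0.0462,0.0031,0,0.055],[0,0,0,-0.0462,0.0031,0,0.055],[0,0,0,-0.0462,0.0031,0,0.055],[0,0,0,-0.0462,0.0031,0,0.055],[0,0,0,-0.0462,0.0031,0,0.055],[0,0,0,-0.0462,0.0031,0,0.055],[0,0,0,-0.0462,0.0031,0,0.055],[0,0,0,-0.0462,0.0031,0,0.055],[0,0,0,-0.0459,0.0036,0,0.055]]]'|f
python3 -m handwheel '[[[0,0,0,0,0,0,0.055],[0,0,0,0,0,0,0.055],[0,0,0,0,0,0,0.055],[0,0,0,0,0,0,0.055],[0,0,0,0,0,0,0.055]]]'|f
python3 - <<'E'
from h import *
C,im=snap("wrist","w14");goto([.4933,.1307,.21],171.1)
E
```

```text
tcp_pos: [0.4923, 0.1317, 0.2931]
wrist_force: [0.7, -0.5, -1.5]
tcp_pos: [0.4934, 0.1289, 0.2952]
wrist_force: [-0.4, 0.1, -1.3]
turn units about z -0.01906274330418493
shift [-0.00153803  0.0004021   0.08529969] yaw 170.98562354017488 t 52.5
```

View pics/w14.png

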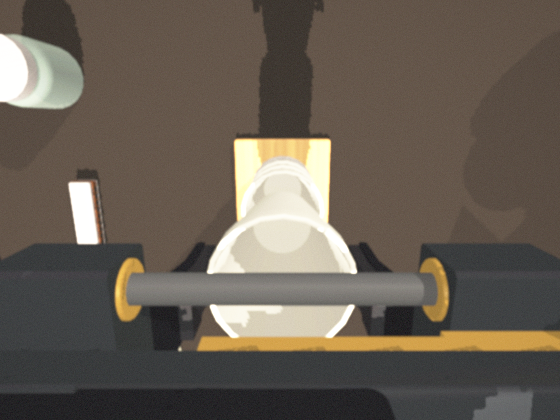

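The fourth is over the stack and aligned (x ≈ 282 for both). Lowering the same way.

```bash
f(){ grep -E "tcp|wrist"; }
python3 -m handwheel '[[[0,0,0,-0.0012,0.0003,0,0.055],[0,0,0,0,0,0.02,0.055],[0,0,0,0,0,0.02,0.055],[0,0,0,0,0,0.02,0.055],[0,0,0,0,0,0.01,0.055],[0,0,0,0,0,0.009,0.055],[0,0,0,0,0,0,0.055],[0,0,0,0,0,0,0.055],[0,0,0,0,0,0,0.055],[0,0,0,0,0,0,0.055]]]'|f
python3 -m handwheel '[[[0,0,0,0,0,0.003,0.055],[0,0,0,0,0,0.003,0.055],[0,0,0,0,0,0,0.055],[0,0,0,0,0,0,0.055]]]'|f
python3 - <<'E'
from h import *
goto([.4932,.1306,.1935],171.1)
E
```

```text
tcp_pos: [0.4938, 0.1315, 0.217]
wrist_force: [-0.2, -0.2, -0.8]
tcp_pos: [0.4934, 0.1313, 0.2101]
wrist_force: [0.5, 0.8, -1.8]
turn units about z -0.00292672344326661
shift [7.08978283e-04 5.55142042e-05 1.66078531e-02] yaw 171.0824396593404 t 53.9
```

```bash
f(){ grep -E "tcp|wrist"; }
python3 -m handwheel '[[[0,0,0,0.0006,0,0.003,0.055],[0,0,0,0,0,0.003,0.055],[0,0,0,0,0,0,0.055],[0,0,0,0,0,0,0.055]]]'|f
python3 -m handwheel '[[[0,0,0,0,0,0.003,0.055],[0,0,0,0,0,0,0.055],[0,0,0,0,0,0,0.055]]]'|f
python3 -m handwheel '[[[0,0,0,0,0,0.002,0.055],[0,0,0,0,0,0,0.055],[0,0,0,0,0,0,0.055]]]'|f
python3 -m handwheel '[[[0,0,0,0,0,0.001,0.055],[0,0,0,0,0,0,0.055],[0,0,0,0,0,0,0.055]]]'|f
```

```text
tcp_pos: [0.4933, 0.1307, 0.2041]
wrist_force: [-0.1, 1.0, -0.9]
tcp_pos: [0.4932, 0.1307, 0.2011]
wrist_force: [-0.8, 0.7, -1.5]
tcp_pos: [0.4932, 0.1307, 0.1991]
wrist_force: [-1.5, -0.0, -1.0]
tcp_pos: [0.4933, 0.1307, 0.1982]
wrist_force: [-0.5, -0.3, -1.1]
```

```bash
f(){ grep -E "tcp|wrist"; }
python3 -m handwheel '[[[0,0,0,0,0.0003,0.001,0.055],[0,0,0,0,0,0,0.055],[0,0,0,0,0,0,0.055]]]'|f
python3 -m handwheel '[[[0,0,0,0,0,0.001,0.055],[0,0,0,0,0,0,0.055],[0,0,0,0,0,0,0.055]]]'|f
python3 -m handwheel '[[[0,0,0,0,0,0.001,0.055],[0,0,0,0,0,0,0.055],[0,0,0,0,0,0,0.055]]]'|f
```

```text
tcp_pos: [0.493, 0.1308, 0.1972]
wrist_force: [-0.2, 0.5, -1.0]
tcp_pos: [0.493, 0.1307, 0.1962]
wrist_force: [0.3, -1.5, -0.2]
tcp_pos: [0.493, 0.1308, 0.1952]
wrist_force: [0.5, -1.2, -0.8]
```

```bash
f(){ grep -E "tcp|wrist"; }
python3 -m handwheel '[[[0,0,0,0.0003,0,0.0007,0.055],[0,0,0,0,0,0,0.055],[0,0,0,0,0,0,0.055]]]'|f
python3 -m handwheel '[[[0,0,0,0,0,0.0005,0.055],[0,0,0,0,0,0,0.055],[0,0,0,0,0,0,0.055]]]'|f
python3 -m handwheel '[[[0,0,0,0,0,0.0004,0.055],[0,0,0,0,0,0,0.055],[0,0,0,0,0,0,0.055]]]'|f
```

```text
tcp_pos: [0.493, 0.1306, 0.1945]
wrist_force: [-0.3, -0.5, 0.3]
tcp_pos: [0.493, 0.1305, 0.1941]
wrist_force: [0.8, -0.3, -0.4]
tcp_pos: [0.493, 0.1305, 0.1939]
wrist_force: [-1.4, -0.8, 0.7]
```

```bash
python3 -m handwheel '[[[0,0,0,0,0,0.0004,0.055],[0,0,0,0,0,0,0.055],[0,0,0,0,0,0,0.055]]]'|grep -E "tcp|wrist"
python3 -m handwheel '[[[0,0,0,0,0,0,0.068],[0,0,0,0,0,0,0.087],[0,0,0,0,0,0,0.087],[0,0,0,0,0,0,0.087],[0,0,0,0,0,0,0.087],[0,0,0,0,0,0,0.087],[0,0,0,0,0,0,0.087],[0,0,0,0,0,-0.02,0.087],[0,0,0,0,0,-0.03,0.087],[0,0,0,0,0,-0.04,0.087],[0,0,0,0,0,0,0.087],[0,0,0,0,0,0,0.087]]]'|grep -E "tcp|wid"
python3 - <<'E'
from h import *
snap("wrist","w15");snap("scene","s15")
goto([.5254,.3374,.25],171.1)
E
```

```text
tcp_pos: [0.4931, 0.1306, 0.1937]
wrist_force: [-1.1, -0.4, 3.6]
tcp_pos: [0.4932, 0.1308, 0.2841]
gripper_width: 1.001
turn units about z -0.004566949150325665
shift [-0.20975322 -0.00059092  0.03207073] yaw 171.07259830509804 t 58.6
```

```bash
python3 -m handwheel '[[[0,0,0,-0.03,0,0,0.087],[0,0,0,-0.04,0,0,0.087],[0,0,0,-0.04,0,0,0.087],[0,0,0,-0.04,0,0.015,0.087],[0,0,0,0,0,0.018,0.087],[0,0,0,0,0,0,0.087],[0,0,0,0,0,0,0.087],[0,0,0,0,0,0,0.087]]]'|grep -E "tcp|wid"
python3 - <<'E'
from h import *
np.set_printoptions(precision=4,suppress=True)
C,im=snap("wrist","w16"); y=np.array([.1547,.988]);x=np.array([.988,-.1547]); s=r.sense(); print(s["tcp_pos"])
print("pred tip",proj(C,[.482,.2815,.019]))
hsv=cv2.cvtColor(im,cv2.COLOR_RGB2HSV); u0,v0=proj(C,[.482,.2815,.019])
sub=hsv[int(v0)-30:int(v0)+30,int(u0)-30:int(u0)+40]
m=((sub[...,0]>15)&(sub[...,0]<35)&(sub[...,1]>195)&(sub[...,2]>90)).astype(np.uint8)
n,l,st,ce=cv2.connectedComponentsWithStats(m)
for i in range(1,n):
    if st[i,4]>20: 
        print(st[i]+[int(u0)-30,int(v0)-30,0,0,0],ce[i]+[int(u0)-30,int(v0)-30])
print(im[int(v0)-14:int(v0)+20:2,int(u0)-10:int(u0)+30:3,2])
for H in [np.array([.4929,.1305])]:
    w=plane(C,u0,v0,.019)[:2]-H; print(w@x,w@y)
E
```

```text
tcp_pos: [0.5166, 0.2782, 0.2511]
gripper_width: 1.0
[0.5167 0.2782 0.2514]
pred tip [311.8422 179.7671]
[[154 155 156 151 130  82  82  83  99 121 150 101  49  44]
 [157 154 159 149  96  82  89  89  86 134 150  99  51  43]
 [156 153 158 134  85  83  82  89  89 135 151  89  47  44]
 [156 151 156 101  82  67  69  74  74 129 148  85  46  42]
 [158 150 152  87  70  60  64  61  67 109 153  87  46  48]
 [156 155 138  76  49  86  83  77  76  96 146  88  44  46]
 [155 152 145  67  59  89  81  78  82 100 150  86  51  46]
 [156 154 132  67  79 117  86  83  80  96 151  86  47  41]
 [154 153 125  76  83 102  87  81  82 103 148  81  42  42]
 [156 143 139 105  84 100  95  85  86 111 153  79  46  49]
 [152 138 140 128  88 104  88  80  83 114 148  82  49  45]
 [142 134 140 137 109  84  84  78  86 114 146  76  44  46]
 [135 140 140 138 119  90  93  92  94 116 150  67  52  45]
 [135 138 136 135 131 120 122 127 139 140 150  57  48  47]
 [146 134 132 134 133 129 136 144 152 145 146  64  44  46]
 [149 136 146 135 130 131 139 149 150 148 145  57  48  45]
 [151 145 149 145 138 128 146 150 148 146 146  48  48  44]]
-0.03412890000000002 0.14750176999999995
```

```bash
python3 - <<'E'
import cv2,numpy as np
im=cv2.imread("pics/w16.png")[:,:,::-1]; np.set_printoptions(linewidth=220)
hsv=cv2.cvtColor(np.ascontiguousarray(im),cv2.COLOR_RGB2HSV)
s=np.s_[160:204,300:336:2]
print("cols 300..334 step2, rows 160..; R"); 
for v in range(160,204): print(v,im[v,300:336:2,0],hsv[v,300:336:2,1])
E
```

```text
cols 300..334 step2, rows 160..; R
160 [255 255 255 255 255 255 255 254 254 254 254 254 254 254 254 254 255 241] [ 99  96 100 102 102 103  99 106 105 108 104 105 104 108 110 105 104 132]
161 [255 255 255 255 255 255 255 254 254 254 254 254 254 254 254 254 255 234] [101  98 101 102  99 103 103 103 108 103 107 114 108 103 106 105 102 138]
162 [255 255 255 255 255 255 255 254 254 254 251 248 255 254 253 254 255 227] [ 99  98  99 100  97 105 103 107 115 113 125 131 110 107 113 100 106 139]
163 [255 255 255 255 255 255 255 251 246 247 227 224 253 253 249 254 255 224] [ 96  97 100 103  99 101 107 123 132 127 135 135 123 118 125 111 104 142]
164 [255 255 255 255 255 255 255 239 216 211 196 192 244 242 242 254 255 219] [102  95 102 100  99  98 106 134 136 141 137 138 132 132 133 103 105 140]
165 [255 255 255 255 255 255 255 227 181 186 181 183 214 210 244 254 255 220] [ 98 101 100 101  97 104 110 137 139 136 138 139 137 140 129 110 106 138]
166 [255 255 255 255 255 255 252 213 182 180 181 182 185 195 251 254 255 218] [103  96 100  95 100  98 124 140 135 140 141 137 143 135 120 108 107 135]
1
[... 4922 characters left out ...]
4 254 254 249  91] [101 102 102 102 101 102 102 109 110 111 105 104 104 107 106 108 132 106]
200 [255 255 254 255 255 255 255 254 254 254 254 254 254 254 254 255 249  88] [102 103 106 101  98 105 102 106 106 106 104 104 106 108 107 107 130 101]
201 [255 255 255 255 255 255 255 254 254 254 254 254 254 254 254 255 250  86] [104 100 102  98 100  99 101 107 109 108 106 103 108 103 109 106 128 101]
202 [255 255 255 255 255 255 255 254 254 254 254 254 254 254 254 255 250  87] [106 104 101  99 100 104 102 106 108 108 101 104 104 106 108 106 131 114]
203 [255 255 255 255 255 255 255 254 254 254 254 254 254 254 254 255 249  84] [101 102 105 101  98 100 100 104 110 105 105 105 108 103 109 106 131 100]
```

```bash
python3 - <<'E'
from h import *
np.set_printoptions(precision=4,suppress=True)
y=np.array([.1547,.988]);x=np.array([.988,-.1547]); H=np.array([.4930,.1306])
C=cal("wrist")
for z,v in ((.019,180.7),(.026,181.2)):
    p=plane(C,307.5,v,z)[:2]; print("tip",p,(p-H)@x,(p-H)@y)
# calibrate: holder rim (z .077) seen in w3 with the same kind of pose, blue channel
a=np.load("w3.npy"); C3=(C[0],a[:9].reshape(3,3),a[9:]); im=cv2.imread("pics/w3.png"); b=im[:,:,0]
print("row",b[194,240:326:1]); print("col",b[150:240,282])
B=np.repeat(b[:,:,None],3,2)
print(rim(C3,B,(282.5,194.5),.077,34.5))
E
```

```text
tip [0.4872 0.282 ] -0.02918425467168328 0.1487284925985716
tip [0.4876 0.2813] -0.028681030921140098 0.14808809667382009
row [143 137 143 146 144 147 149 170 204 229 237 233 209 153 126 122 125 128
 124 130 126 121 110 101 104 100 100  92  82  73  71  78  73  78  76  79
  72  79  79  78  81  78  75  73  76  80  77  80  79  80  84  83  79  84
  79  88  88  91  99 103 100 100 102 102 101 102  98  99 104 102 115 150
 207 236 240 235 218 182 165 159 158 162 164 167 166 166]
col [ 92  95  88  93  94  94  95  96  90 106 153 211 232 238 231 211 164 142
 136 133 109  85  75  79  77  71  78  69  79  78  76  75  79  78  79  75
  77  77  77  74  74  78  77  77  75  72  76  74  83  75  80  89 100 102
 102 106 101 107 101 111 123 130 130 131 132 131 132 135 133 134 131 132
 146 183 224 239 239 230 197 171 148 139 106 102 119 151 183 206 211 191]
(array([0.4928, 0.1319]), np.float64(0.033447339611451465), np.int64(57), array([281.9577, 194.8639]))
```

Two independent readings put the pointer at joint value about 0.0573 (0.0574 and 0.0571). Grip the post at the stop and slide it in 62.6 mm.

```bash
python3 -m handwheel '[[[0,0,0,-0.02,0,0,0.087],[0,0,0,-0.02,0,0,0.087],[0,0,0,-0.02,0,0,0.087],[0,0,0,0,0,0.03,0.087],[0,0,0,0,0,0.03,0.087],[0,0,0,0,0,0.03,0.087],[0,0,0,0,0,0.03,0.087],[0,0,0,0,0,0.0225,0.087],[0,0,0,0,0,0,0.087],[0,0,0,0,0,0,0.087],[0,0,0,0,0,0,0.087]]]'|grep -E "tcp"
python3 -m handwheel '[[[0,0,0,0,0,0,0.04],[0,0,0,0,0,0,0.02],[0,0,0,0,0,0,0.02],[0,0,0,0,0,0,0.02],[0,0,0,0,0,0,0.02],[0,0,0,0,0,0,0.02],[0,0,0,0,0,0,0.02],[0,0,0,0,0,0,0.02],[0,0,0,0,0,0,0.02],[0,0,0,0,0,0,0.02],[0,0,0,0,0,0,0.02],[0,0,0,0,0,0,0.02]]]'
python3 -m handwheel '[[[0,0,0,0,0,0,0.02],[0,0,0,0,0,0,0.02],[0,0,0,0,0,0,0.02],[0,0,0,0,0,0,0.02]]]'
```

```text
tcp_pos: [0.5267, 0.3387, 0.1101]
time_s: 61.75
tcp_pos: [0.5255, 0.338, 0.1077]
ee_rot: [[-0.155, -0.988, -0.0], [-0.988, 0.155, -0.0], [0.0, 0.0, -1.0]]
wrist_force: [-0.6, 0.4, 0.7]
gripper_width: 0.318
gripper_force: 30.0
time_s: 62.15
tcp_pos: [0.5255, 0.3379, 0.1077]
ee_rot: [[-0.155, -0.988, -0.0], [-0.988, 0.155, -0.0], [0.0, 0.0, -1.0]]
wrist_force: [-0.2, 0.5, -0.5]
gripper_width: 0.318
gripper_force: 30.0
```

```bash
python3 -m handwheel '[[[0,0,0,0.005,0,0,0.02],[0,0,0,0.01,0,0,0.02],[0,0,0,0.01,0,0,0.02],[0,0,0,0.01,0,0,0.02],[0,0,0,0.01,0,0,0.02],[0,0,0,0.01,0,0,0.02],[0,0,0,0.005,0,0,0.02],[0,0,0,0.002,0,0,0.02],[0,0,0,0,0,0,0.02],[0,0,0,0,0,0,0.02]]]'
python3 -m handwheel '[[[0,0,0,0,0,0,0.02],[0,0,0,0,0,0,0.02]]]'|grep tcp
```

```text
time_s: 63.15
tcp_pos: [0.5157, 0.276, 0.1077]
ee_rot: [[-0.155, -0.988, -0.001], [-0.988, 0.155, -0.002], [0.002, 0.001, -1.0]]
wrist_force: [-0.6, -1.5, -1.4]
gripper_width: 0.319
gripper_force: 30.0
tcp_pos: [0.5158, 0.2765, 0.1077]
```

```bash
python3 -m handwheel '[[[0,0,0,0,0,0,0.06],[0,0,0,0,0,0,0.087],[0,0,0,0,0,0,0.087],[0,0,0,0,0,0,0.087],[0,0,0,0,0,0,0.087],[0,0,0,0,0,0,0.087],[0,0,0,0,0,0,0.087],[0,0,0,0,0,0,0.087]]]'|grep -E "tcp|wid"
python3 -m handwheel '[[[0,0,0,0,0,-0.02,0.087],[0,0,0,0,0,-0.03,0.087],[0,0,0,0,0,-0.04,0.087],[0,0,0,0,0,-0.04,0.087],[0,0,0,0,0,-0.0135,0.087],[0,0,0,0,0,0,0.087],[0,0,0,0,0,0,0.087],[0,0,0,0,0,0,0.087]]]'|grep -E "tcp"
python3 - <<'E'
from h import *
np.set_printoptions(precision=4,suppress=True,linewidth=200)
C,im=snap("wrist","w17"); snap("scene","s17"); Ct,t=snap("top","top5")
y=np.array([.1547,.988]);H=np.array([.4930,.1306])
Q=H+y*(.09+.0576); g=H+y*.1476; print("post pred",Q,proj(C,[*Q,.14]),proj(C,[*(Q+y*.009),.14]),proj(C,[*(Q-y*.009),.14]))
u,v=proj(C,[*Q,.14]).astype(int)
G=im.astype(int)
for k in (-8,0,8): print(u+k,v-30,G[v-30:v+30,u+k].sum(1)//3)
print("tip pred",proj(C,[.4872,.282,.019]))
hsv=cv2.cvtColor(im,cv2.COLOR_RGB2HSV); s=hsv[160:205,295:335]
m=((s[...,1]>143)&(im[160:205,295:335,0]>150)).astype(np.uint8); n,l,st,ce=cv2.connectedComponentsWithStats(m); print(st[1:],ce[1:])
E
```

```text
tcp_pos: [0.5159, 0.2767, 0.1078]
gripper_width: 0.948
tcp_pos: [0.5151, 0.2762, 0.2492]
post pred [0.5158 0.2764] [279.7022 208.861 ] [279.7213 219.6812] [279.6827 197.8654]
271 178 [ 96  95  94  98  96  96  98  95  93  98  94  91  85  80  79  84  85  80  85  81  81  92 108 124 142 156 169 172 170 172 170 173 175 178 174 177 179 181 180 185 176 180 218 250 254 254 254 254 254
 254 254 254 254 254 254 254 254 254 254 254]
279 178 [ 98  96  97  94  96  93  96  95  99  96  94  88  88  83  81  80  80  83  84  85  82  94 108 126 142 158 170 167 169 169 172 170 173 174 177 174 176 176 174 176 175 163 133  89  66  59  63  65  64
  62  61  60  63  66  60  60  65  64  62  60]
287 178 [ 95  97  94  94  93  97  94  96  93  97  96  92  88  84  81  84  82  84  85  77  84  91 106 126 144 158 168 169 169 169 171 175 172 169 174 177 176 177 176 175 173 178 219 251 254 254 254 254 254
 254 254 254 254 254 254 254 254 254 254 254]
tip pred [305.6333 183.7006]
[[ 19   7   1   1   1]
 [ 24   6   1   1   1]
 [ 12  14  20  20 324]] [[19.      7.    ]
 [24.      6.    ]
 [22.892  23.4043]]
```

Post and pointer agree to within about 0.3 mm in the same view. One quick numeric check of the stack, and that no loose tumblers remain, before handing in.

```bash
python3 - <<'E'
from meas import *
C=cal("top"); im=cv2.imread("pics/top5.png"); B=np.repeat(im[:,:,:1],3,2)
print(rim(C,B,proj(C,[.493,.1306,.218]),.218,16.5))
a=cv2.imread("pics/top0.png")
for n,(u,v) in dict(jar=(257,157),met=(341,153),har=(185,159)).items():
    d=np.abs(a[v-22:v+22,u-30:u+30].astype(int)-im[v-22:v+22,u-30:u+30]).max(2); print(n,(d>60).sum())
print([b for b in tumblers(C,im[:,:,::-1])[1]])
print(r.sense()["time_s"])
E
```

```text
(array([0.4882, 0.1241]), np.float64(0.03837074504388834), np.int64(14), array([177.7793, 271.6304]))
jar 0
met 0
har 0
[(44, 284, 40, 32, 525.0), (90, 238, 112, 52, 2373.5), (0, 232, 61, 92, 2062.5), (59, 204, 45, 30, 938.5), (23, 176, 81, 16, 601.0), (161, 149, 46, 19, 565.5), (240, 139, 33, 38, 923.0), (93, 95, 12, 68, 419.5)]
65.1
```

```bash
python3 - <<'E'
from h import *
K,Rc,o=cal("wrist"); o=o+np.array([.4932,.1308,.2841])-np.array(r.sense()["tcp_pos"]); C=(K,Rc,o)
im=cv2.imread("pics/w15.png"); B=np.repeat(im[:,:,:1],3,2)
print(rim(C,B,proj(C,[.493,.1306,.218]),.218,52)); print(350*.033/(.2841+.162-.218))
S=cal("scene"); g=cv2.imread("pics/s17.png").astype(int)
for z in (.218,.186,.1): 
    print(z,[(proj(S,[.493+d,.1306-d*1.4,z])).round(1) for d in (-.0192,0,.0192)])
u,v=proj(S,[.493,.1306,.218]).astype(int); print(u,[(k,g[k,u].min()) for k in range(v-25,v+90,3)])
E
```

```text
(array([0.49157749, 0.13308124]), np.float64(0.034496243480889865), np.int64(35), array([283.52511209, 226.60057019]))
50.635686102586575
0.218 [array([401.6, 191. ]), array([384.9, 187.7]), array([368.4, 184.4])]
0.186 [array([398.7, 202.4]), array([382.4, 199.1]), array([366.4, 195.8])]
0.1 [array([391.5, 230.2]), array([376.3, 226.9]), array([361.4, 223.7])]
384 [(162, np.int64(31)), (165, np.int64(32)), (168, np.int64(32)), (171, np.int64(31)), (174, np.int64(32)), (177, np.int64(100)), (180, np.int64(144)), (183, np.int64(145)), (186, np.int64(144)), (189, np.int64(145)), (192, np.int64(145)), (195, np.int64(144)), (198, np.int64(149)), (201, np.int64(143)), (204, np.int64(141)), (207, np.int64(141)), (210, np.int64(141)), (213, np.int64(142)), (216, np.int64(141)), (219, np.int64(141)), (222, np.int64(143)), (225, np.int64(164)), (228, np.int64(214)), (231, np.int64(158)), (234, np.int64(195)), (237, np.int64(220)), (240, np.int64(219)), (243, np.int64(205)), (246, np.int64(158)), (249, np.int64(120)), (252, np.int64(141)), (255, np.int64(166)), (258, np.int64(171)), (261, np.int64(118)), (264, np.int64(101)), (267, np.int64(99)), (270, np.int64(109)), (273, np.int64(239)), (276, np.int64(213))]
```

The stack's rim is at the expected height and over the holder, and the bystanders haven't moved. Handing in.

```bash
python3 -c "
from station import r
print(r.finish_job())"
```

```text
the job is handed in; nothing more can be done
None
```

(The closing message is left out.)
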